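# Wedge up a batch of brass blanks for sanding

### The arm

A 6-joint arm with a two-finger parallel gripper is mounted at the origin on the work surface. World frame = base frame: x ahead of the robot, y to its left, z up, the work surface at z = 0. Lengths are in mm, angles in rad, forces in N, time in s.
With the tool pointing down it reaches from about 350 to 775 mm from the base axis. Payload 7.3 kg.
Tool frame: the origin (TCP) lies between the finger pads; the fingertips stand 17 mm ahead of it and the grasp point (between the pads) lies 2 mm behind it; z points along the fingers, y is the direction in which the jaws open and shut (so a half turn about z gives the same grasp; the last joint's range is limited). The gripper opens to 92 mm and grips with 3 to 60 N. Pads are 19 mm wide; open, the fingers measure 130 mm over their backs; the gripper's body (75 mm by 190 mm) begins 47 mm behind the grasp point.
Start: joints at [-1.352, 0.342, 1.524, -0, 1.275, -0.146], TCP at [187.323, -490.462, 243.741] pointing down, gripper open.
Joint ranges: [-2.53, 2.53], [-0.77, 2.02], [0.04, 2.7], [-1, 4.14], [0.28, 2.66], [-3.11, 3.11]. Speed limits (rad/s): [2.57, 2.57, 3.14, 3.14, 3.14, 3.14].

### API

Orientations are given as [roll, pitch, yaw] about the fixed x, y, z axes, in that order (R = Rz(yaw) Ry(pitch) Rx(roll)).
In Python, from plant import get_obs, capture, get_calibration, close_job gives the robot as it stands.
- The arm moves only by the tool carry_out, never from a script. Its argument "moves" is one flat list of numbers, 7 for each row, row after row: the shift along the tool's x, y, z normalised to -1 to 1, where 1 is 40 cm, then the turn, a rotation vector about the tool's x, y, z normalised to -1 to 1, where 1 is 30 degrees, then the opening, from 0 (shut) to 1 (fully open). A call has exactly 8 rows; each row is the pose to reach, as a shift and turn from the pose measured when the call began, along the tool's axes at that moment; what a row does not reach only later rows make up. A row lasts 1/10 s, in which the tool goes at most 50 mm and 8.59 degrees, less where a joint would pass 70% of its speed; a pose out of reach is approached as far as the arm can. A call with a number of a shift or a turn outside -1 to 1 is refused whole. A call with a gripper value outside its range is refused whole. The fingers move at their own pace and stop on an object; the grip force is fixed at half the most. Time passes only in rows, so rows that repeat a pose let the fingers close, or fill a call up. It gives the time, the measured TCP pose, the force and the opening at its end, in the units of the state.
- get_obs(): the state, without advancing time (a new reading comes with each control period).
- capture(name): name is "scene" or "top" or "wrist"; returns the picture (400x640x3 uint8, red, green, blue); there is no depth.
- get_calibration(name): a dict with "vfov" (degrees; the focal length in pixels is half the picture's height over the tangent of half this angle, whatever the lens; pixels are square), "cx", "cy" (the principal point, pixels), "dist" ([k1, k2, p1, p2, k3] as OpenCV has them; the pictures are not rectified), "cam_to_world" (4x4, takes a point from camera to world coordinates). Camera axes: x right, y up, looking along -z (the intrinsics and any distortion apply to the point x, -y, -z); pixel columns grow to the right and rows downward; lengths in mm; the calibration is good to about 2 mm. A picture is of the moment at which its call begins: read the wrist's pose just before it. get_calibration takes no time and is no camera call; for the wrist camera it gives the pose at the moment of the call.
- close_job(): hands the job in, once; it reports no verdict.
The state is a dict: "time": time; "joint_positions": joint angles; "dq": joint speeds; "tau": joint torques, N m; "tool_pos": TCP position; "tcp_rot": TCP orientation; "contact_force": force on the tool from outside, world axes, zero at the start; "moment": the same for the moment, N m; "grip_width": finger opening in mm.
Only numpy, scipy, OpenCV 4.12 (cv2) and the standard library are available. Lean on these libraries where they do the work, as an engineer would, in place of code of your own. Each camera call takes 0.05 s, during which the arm holds its last target.

### The job

Set up the wedge board for sanding: back the thumb wedge off, draw the sliding bar back, lay every brass blank that is on the table flat on the board between bar and fence with its long side along the fence, and slide the wedge along its ramp until the bar holds them all fast against the fence. Also push the dust extractor across the table until its fan grille stands close up to the board's right-hand end (seen from the robot), square to it and in line with the row of blanks. Leave the other things on the table where they are.

Things in the scene. Friction and masses are not known exactly. Their poses are not given: they have to be found in the camera images.
- jig: the wedge board, fixed to the table: plywood 180 (x) x 280 (y) x 14 mm thick, origin at the centre of its underside; its x points away from the robot, its y to the robot's left, turned by up to 9 degrees. From far to near it carries a fixed fence, the gap for the blanks, the sliding bar, the thumb wedge and a fixed ramp block 24 mm thick and 20 mm high
- fence_face (a point): middle of the fence's clamping face, at its foot: board x = +36 mm, y = 0, at the board's top (z = 14 mm); axes as the board's. The fence is 30 (x) x 240 (y) x 12 mm high, faced with cork; the face looks towards the robot. Blanks lie on the board's top between bar and fence, their centres within 100 mm of the middle along y, and stand 6 mm proud of both
- bar: aluminium sliding bar, cork-faced, 24 (x) x 250 (y) x 12 mm high, parallel to the fence; origin at the centre of its underside. It slides along board x only (never turns), board x = 8 mm (gap to fence 16 mm) to -13 mm (gap 37 mm); 1.5 N of friction, stays where left. Starts with a gap of 16 to 19 mm, too narrow for a 24 mm blank. The wedge pushes it to the fence but does not pull it back
- bar_knob (a point): centre of the steel knob to draw the bar back by (once the wedge is backed off), on top of the bar at y = -104 mm, its right-hand end: 14 mm across, 18 mm high, on a thinner neck; its top is 9 mm above this point and 51 mm above the table
- wedge: wooden thumb wedge 110 mm long (y), 20 mm high, 10 mm wide at its right end, 32 mm at its left; origin at mid-length of the face towards the bar, at its underside. It slides only along its ramp, 95 mm in all, from board (-24, 65) mm, fully backed off, in the direction (0.196, -0.981), to the robot's right. Starts 60 to 80 mm in. About 3 N of friction; self-locking: stays where left
- wedge_tab (a point): centre of the wedge's upright thumb tab, to pinch or push: 14 (x) x 26 (y) x 28 mm high, on the wedge's wide left end; its top is 62 mm and its foot 34 mm above the table (level with the ramp's top). With blanks in, the wedge meets resistance about 61 mm in; pushed on with 10 to 20 N it goes a few mm further and jams the bar (held fast: they press with over 8 N)
- blank1: solid brass blank, a plain block 24 (its x) x 34 (its y) x 18 mm high, 125 g; origin at its centre. It starts flat on the table; it may be absent (None)
- blank2: solid brass blank, a plain block 24 (its x) x 34 (its y) x 18 mm high, 125 g; origin at its centre. It starts flat on the table; it may be absent (None)
- blank3: solid brass blank, a plain block 24 (its x) x 34 (its y) x 18 mm high, 125 g; origin at its centre. It starts flat on the table; it may be absent (None)
- blank4: solid brass blank, a plain block 24 (its x) x 34 (its y) x 18 mm high, 125 g; origin at its centre. It starts flat on the table; it may be absent (None)
- extractor_mid (a point): centre of the dust extractor, a loose black box 130 (its x) x 100 (its y) x 85 mm high, 0.5 to 1 kg, standing on the table on rubber feet; too wide to grip; its y points out of the fan grille
- extractor_front (a point): middle of the extractor's front face (the one with the round fan grille), 42.5 mm above the table, axes as the extractor's
- board_end (a point): point on the plain right-hand end face of the board (board y = -140 mm, x = +24 mm, at the board's top), in line with the row of blanks; axes as the board's. The middle of the extractor's front face belongs opposite it; the extractor may be pushed against this 180 mm wide face
- sanding_block: bystander: wood and cork sanding block 60 x 105 x 28 mm, origin at the centre of its underside
- ring_box: bystander: small closed ring box 52 x 52 x 40 mm, origin at the centre of its underside
- polish_jar: bystander: amber glass jar 54 mm across, 48 mm high, origin at the centre of its underside
- bangle: bystander: brass bangle 70 mm across, 9 mm high, lying flat, origin at the centre of its underside
- file: bystander: file 190 mm long with a wooden handle, lying along its y, 18 mm high, origin on the table under the inner end of its blade
- mandrel: bystander: steel ring mandrel 260 mm long with a rubber handle, lying along its y, 25 mm high, origin on the table under it
- brush: bystander: small bench brush 150 mm long, lying along its x, origin at its underside

How it is judged:
By the outcome, as a careful person would: the job done as asked, in the order asked, and still so for the second after the job is handed in, with the robot touching nothing.
Of blank1, blank2, blank3, blank4 only 3 to 4 are there at a start; the rules pass over those that are not, and their reading is None.
At some moment in a run one of extractor, blank1, blank2, blank3, blank4 may be knocked a few centimetres aside while the robot is not near it.
It also fails if it takes over 200 s, if anything falls off the work surface, if the arm or the gripper's body presses on something with over 40 N, if the wrist force passes 120 N, or if a joint passes its speed limit or range.

## Working session

There is one attempt and no reset: what is moved stays moved. The work goes in short steps, Python scripts to look and compute and a tool call to move; the robot and the scene stay as the last step left them, time stands still between calls to the robot, and variables do not carry over. Pictures are saved under pics/ and viewed, and the job is handed in when it is done.

Besides the shell and the picture viewer there is one more tool, called after ">>>" by a JSON object that holds its "method" and its "body", one argument or row to a line. carry_out: Moves the arm, as the interface text tells. Scaled input: -1 to 1 covers 40 cm each way for a shift and 30 degrees each way for a turn. Its arguments: {"type":"object","properties":{"moves":{"type":"array","items":{"type":"number"}}},"required":["moves"]}

```bash
ls; mkdir -p pics; python3 - <<'E'
from plant import *
import cv2
print(get_obs())
for n in ("scene","top","wrist"):
    c=get_calibration(n); print(n,c)
    cv2.imwrite(f"pics/{n}0.png",cv2.cvtColor(capture(n),cv2.COLOR_RGB2BGR))
E
```

```text
pics
{'time': 0.0, 'joint_positions': array([-1.35201135e+00,  3.42728019e-01,  1.52502742e+00, -1.14561916e-05,
        1.27542287e+00, -1.46035104e-01]), 'dq': array([ 0.00132172, -0.00075891,  0.00030355,  0.00058122, -0.00240479,
       -0.00048533]), 'tau': array([ 1.15196026e-04, -4.31242847e+01, -2.44220245e+01,  7.17799016e-02,
        5.58531994e-02, -1.25685765e-04]), 'tool_pos': array([ 187.22419639, -490.05990303,  243.03857687]), 'tcp_rot': array([-3.14002228e+00, -2.19901577e-04,  3.64823247e-01]), 'contact_force': array([-0.74875139, -0.22620331,  0.39650225]), 'moment': array([-0.0283351 , -0.01573301, -0.03962947]), 'grip_width': 91.64009438389361}
scene {'vfov': 51.53370435718563, 'cx': 327.6750608566542, 'cy': 195.51064568402072, 'dist': array([-0.00431867,  0.        ,  0.        ,  0.        ,  0.        ]), 'cam_to_world': array([[-8.76018059e-01, -3.01920693e-01,  3.76080119e-01,
         1.02996544e+03],
       [ 4.81998549e-01, -5.21538831e-01,  7.04041651e-01,
         9.07067285e+02],
       [-1.64243580e-02,  7.98023272e-01,  6.02402770e-01,
         8.653
[... 447 characters left out ...]
],
       [ 8.20671051e-03,  1.58655966e-01,  9.87299820e-01,
         1.29775201e+03],
       [ 0.00000000e+00,  0.00000000e+00,  0.00000000e+00,
         1.00000000e+00]])}
wrist {'vfov': 63.627200399556656, 'cx': 319.5952581676229, 'cy': 205.16094804681111, 'dist': array([-0.04098725,  0.        ,  0.        ,  0.        ,  0.        ]), 'cam_to_world': array([[ 3.57645451e-01,  8.90033704e-01,  2.82718478e-01,
         2.64424057e+02],
       [-9.33856824e-01,  3.41211417e-01,  1.07173694e-01,
        -4.61686206e+02],
       [-1.07857325e-03, -3.02348764e-01,  9.53196759e-01,
         3.84007599e+02],
       [ 0.00000000e+00,  0.00000000e+00,  0.00000000e+00,
         1.00000000e+00]])}
```

View pics/scene0.png

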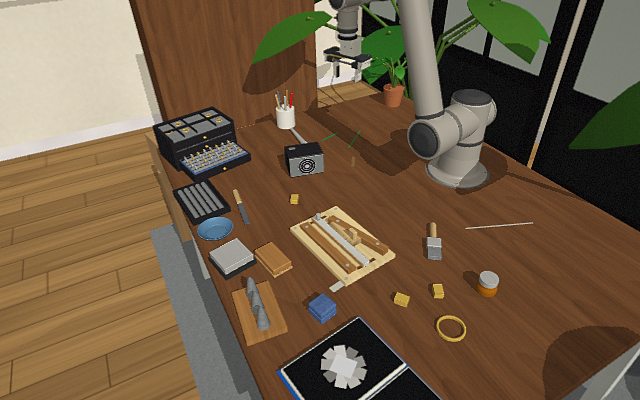

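View pics/top0.png

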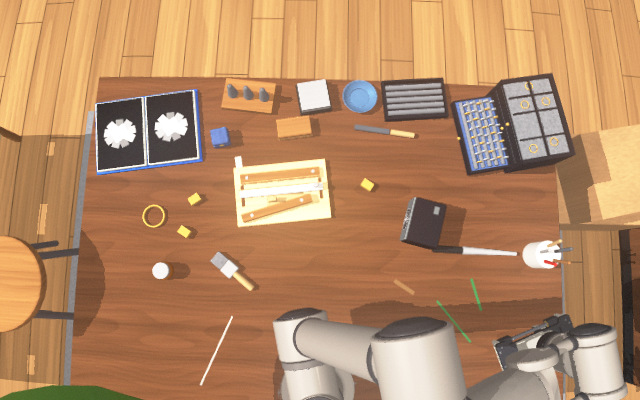

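View pics/wrist0.png

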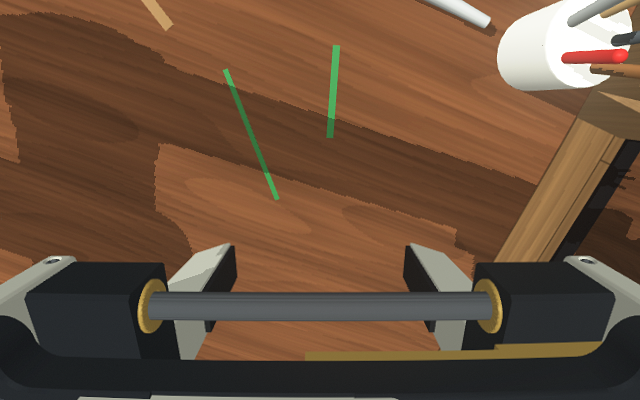

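```bash
cat > h.py <<'E'
import numpy as np, cv2
from plant import *
from scipy.spatial.transform import Rotation as Rn
def K(c):
    f=200/np.tan(np.radians(c['vfov']/2)); return np.array([[f,0,c['cx']],[0,f,c['cy']],[0,0,1.]])
def px2w(c,pts,z):
    pts=np.array(pts,float).reshape(-1,1,2)
    u=cv2.undistortPoints(pts,K(c),np.array(c['dist'])).reshape(-1,2)
    T=c['cam_to_world']; d=np.c_[u[:,0],-u[:,1],-np.ones(len(u))]@T[:3,:3].T
    o=T[:3,3]; z=np.broadcast_to(z,(len(u),)); return o+d*((z-o[2])/d[:,2])[:,None]
def w2px(c,P):
    T=c['cam_to_world']; p=(np.array(P,float).reshape(-1,3)-T[:3,3])@T[:3,:3]
    p=p*[1,-1,-1]
    return cv2.projectPoints(p,np.zeros(3),np.zeros(3),K(c),np.array(c['dist']))[0].reshape(-1,2)
def shot(n,fn,crop=None,s=1):
    c=get_calibration(n); im=cv2.cvtColor(capture(n),cv2.COLOR_RGB2BGR)
    cv2.imwrite(f"pics/{fn}_raw.png",im)
    np.save(f"pics/{fn}.npy",c,allow_pickle=True)
    view(im,fn,crop,s); return c,im
def view(im,fn,crop=None,s=1):
    if crop: x0,y0,x1,y1=crop; im=im[y0:y1,x0:x1]
    cv2.imwrite(f"pics/{fn}.png",cv2.resize(im,None,fx=s,fy=s,interpolation=cv2.INTER_CUBIC))
def R():
    return Rn.from_euler('xyz',get_obs()['tcp_rot'])
def st():
    o=get_obs(); print('t',round(o['time'],2),'p',o['tool_pos'].round(1),'rpy',o['tcp_rot'].round(3),'F',o['contact_force'].round(1),'w',round(o['grip_width'],1),'q',o['joint_positions'].round(2)); return o
def go(target,rpy):
    "units of the row for a world target pose"
    o=get_obs(); r=Rn.from_euler('xyz',o['tcp_rot']); t=Rn.from_euler('xyz',rpy)
    s=r.inv().apply(np.array(target)-o['tool_pos'])/400
    v=np.degrees((r.inv()*t).as_rotvec())/30
    print('shift',s.round(4),'turn',v.round(3)); return s,v
def grid(fn,src,crop,s,step=10):
    im=cv2.imread(src); x0,y0,x1,y1=crop
    m=cv2.resize(im[y0:y1,x0:x1],None,fx=s,fy=s,interpolation=cv2.INTER_CUBIC)
    for x in range(x0-x0%step+step,x1,step):
        cv2.line(m,((x-x0)*s,0),((x-x0)*s,6),(255,255,255),1); cv2.putText(m,str(x),((x-x0)*s-10,16),0,.35,(255,255,255),1)
    for y in range(y0-y0%step+step,y1,step):
        cv2.line(m,(0,(y-y0)*s),(6,(y-y0)*s),(255,255,255),1); cv2.putText(m,str(y),(8,(y-y0)*s+4),0,.35,(255,255,255),1)
    cv2.imwrite(f"pics/{fn}.png",m)
E
python3 - <<'E'
from h import *
grid('t1','pics/top0.png',(225,145,345,235),6)
grid('t2','pics/top0.png',(340,170,470,265),6)
grid('t3','pics/top0.png',(130,180,260,280),6)
E
```

```text
(no output)
```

View pics/t1.png

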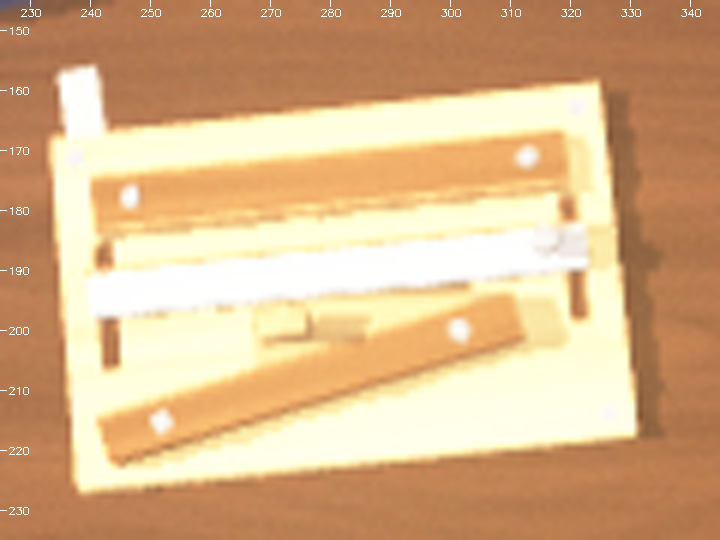

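View pics/t2.png

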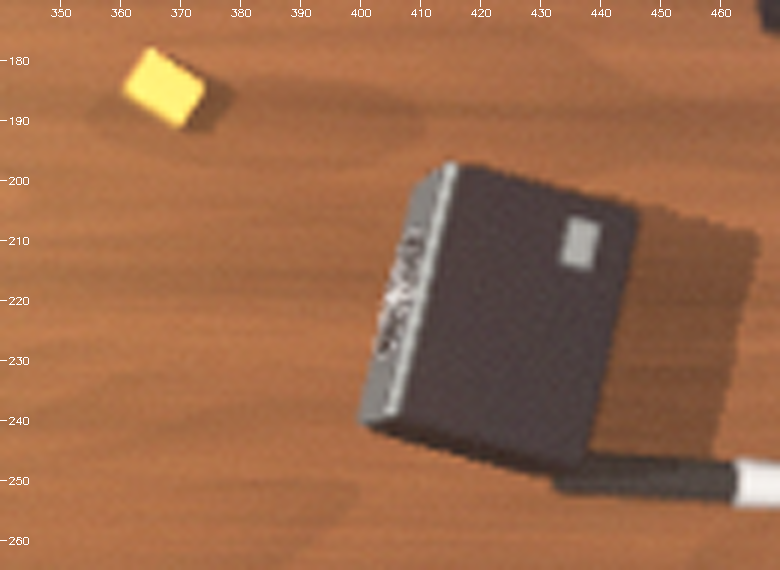

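View pics/t3.png

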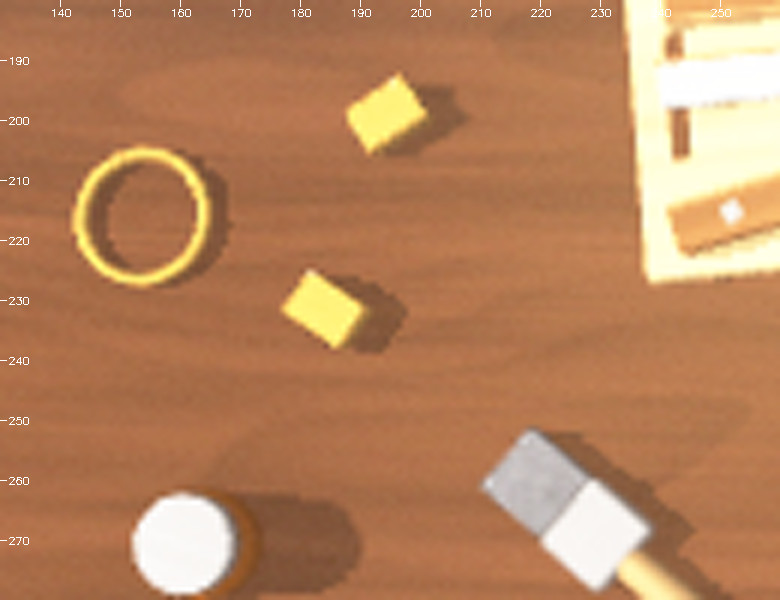

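```bash
python3 - <<'E'
from h import *
c=get_calibration('top')
P=px2w(c,[(233.4,167.5),(324.8,158.7),(331,217.7),(238,227)],14)[:,:2]
print(P.round(1)); print(np.linalg.norm(np.roll(P,-1,0)-P,axis=1))
M=np.array([[90,140],[90,-140],[-90,-140],[-90,140]])
S=(P-P.mean(0)); a=np.arctan2((M[:,0]*S[:,1]-M[:,1]*S[:,0]).sum(),(M*S).sum()); print('board',P.mean(0),np.degrees(a))
for nm,q in dict(A=[(365,178),(374.3,184.5),(370,191.2),(360.8,184.7)],B=[(196.3,192.5),(201,199),(191.5,205.5),(187.5,199)],C=[(181.5,225),(191,231.7),(186,238),(176.7,231.3)]).items():
    p=px2w(c,q,18)[:,:2]; print(nm,p.mean(0).round(1),p.round(0).tolist(),np.linalg.norm(np.roll(p,-1,0)-p,axis=1).round(1))
p=px2w(c,[(415,197.2),(446,204.5),(437,247.5),(404.5,240)],85)[:,:2]; print('ext',p.mean(0),p.round(1).tolist(),np.linalg.norm(np.roll(p,-1,0)-p,axis=1).round(1))
print('file',px2w(c,[(432,249),(462,250),(517,253)],12).round(0))
print('others: block',px2w(c,[(295,128)],28),'ringbox',px2w(c,[(220,137)],40))
print('knob',px2w(c,[(316,185)],51),'tab',px2w(c,[(272,199),(267,202)],62))
E
```

```text
[[646.1 271.9]
 [680.9  -6.9]
 [499.9 -29.5]
 [464.4 247.9]]
[280.9662073  182.41139943 279.60740473 183.24938767]
board [572.83960918 120.85025376] 7.238801631274874
A [ 603. -138.] [[623.0, -130.0], [604.0, -159.0], [583.0, -146.0], [602.0, -118.0]] [34.3 24.7 34.  24.5]
B [544.9 385.6] [[565.0, 380.0], [545.0, 364.0], [525.0, 392.0], [544.0, 406.0]] [25.1 34.6 23.8 33. ]
C [445.7 410.2] [[465.0, 419.0], [446.0, 388.0], [426.0, 402.0], [446.0, 432.0]] [35.9 23.8 35.4 23.5]
ext [ 485.80594354 -297.31944452] [[557.0, -267.0], [538.1, -357.3], [414.4, -329.1], [433.7, -235.9]] [ 92.3 126.9  95.1 127.1]
file [[ 413. -335.   12.]
 [ 412. -427.   12.]
 [ 405. -601.   12.]]
others: block [[771.93991491  86.97662487  28.        ]] ringbox [[734.26468957 313.62859529  40.        ]]
knob [[591.2545556  17.9684867  51.       ]] tab [[544.49444624 144.53140101  62.        ]
 [535.31452778 158.67933532  62.        ]]
```

```bash
python3 - <<'E'
from h import *
go([520,120,250],[np.pi,0,.126])
E
```

```text
shift [ 1.3213 -1.1283 -0.0155] turn [-0.002 -0.     0.456]
```

>>> {"method": "carry_out", "body": {
  "moves": [0.66,-0.56,0,0,0,0.23,1,0.66,-0.56,0,0,0,0.23,1,0.66,-0.56,0,0,0,0.23,1,0.66,-0.56,0,0,0,0.23,1,0.66,-0.56,0,0,0,0.23,1,0.66,-0.56,0,0,0,0.23,1,0.66,-0.56,0,0,0,0.23,1,0.66,-0.56,0,0,0,0.23,1]
}}

```text
time: 0.95
tool_pos: [355.5, -182.1, 243.5]
tcp_rot: [-3.139, -0.001, 0.251]
contact_force: [-1.0, -0.3, 0.4]
grip_width: 91.8
```

```bash
python3 - <<'E'
from h import *
st();go([520,120,250],[np.pi,0,.126])
E
```

```text
t 0.95 p [ 355.5 -182.1  243.5] rpy [-3.139e+00 -1.000e-03  2.510e-01] F [-1.  -0.3  0.4] w 91.8 q [-0.67  0.11  1.83  0.    1.2   0.65]
shift [ 0.5861 -0.6292 -0.014 ] turn [-0.005 -0.001  0.239]
```

>>> {"method": "carry_out", "body": {
  "moves": [0.586,-0.629,-0.014,-0.005,0,0.239,1,0.586,-0.629,-0.014,-0.005,0,0.239,1,0.586,-0.629,-0.014,-0.005,0,0.239,1,0.586,-0.629,-0.014,-0.005,0,0.239,1,0.586,-0.629,-0.014,-0.005,0,0.239,1,0.586,-0.629,-0.014,-0.005,0,0.239,1,0.586,-0.629,-0.014,-0.005,0,0.239,1,0.586,-0.629,-0.014,-0.005,0,0.239,1]
}}

```text
time: 1.75
tool_pos: [521.7, 123.7, 249.3]
tcp_rot: [-3.14, -0.001, 0.13]
contact_force: [0.1, -0.6, -0.3]
grip_width: 91.6
```

```bash
python3 - <<'E'
from h import *
st(); shot('wrist','w1'); shot('top','top1')
E
```

```text
t 1.75 p [521.7 123.7 249.3] rpy [-3.14e+00 -1.00e-03  1.30e-01] F [ 0.1 -0.6 -0.3] w 91.6 q [0.09 0.36 1.49 0.   1.3  1.53]
```

View pics/w1.png

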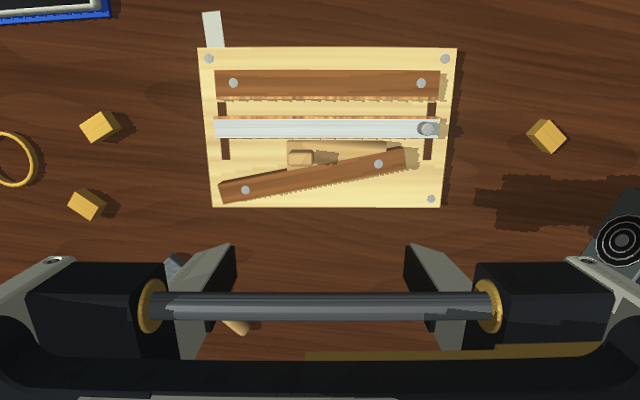

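View pics/top1.png

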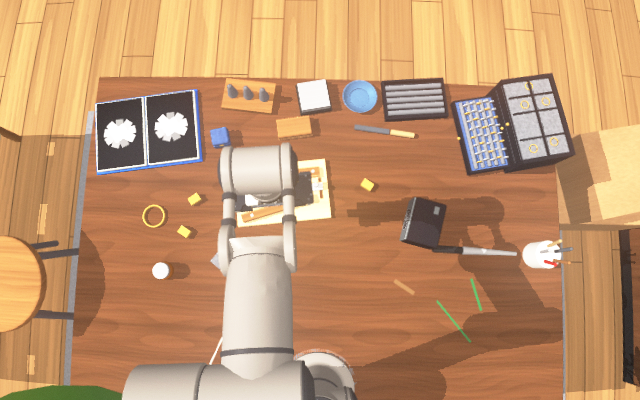

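```bash
python3 - <<'E'
from h import *
grid('w1b','pics/w1_raw.png',(190,35,470,220),2*1,20)
im=cv2.imread('pics/w1_raw.png'); grid('w1c','pics/w1_raw.png',(275,105,455,200),4,10)
E
```

```text
(no output)
```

View pics/w1b.png

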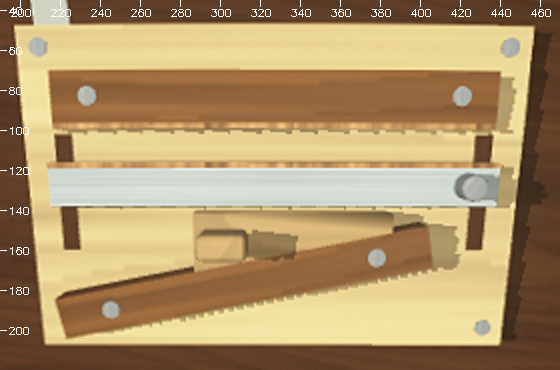

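View pics/w1c.png

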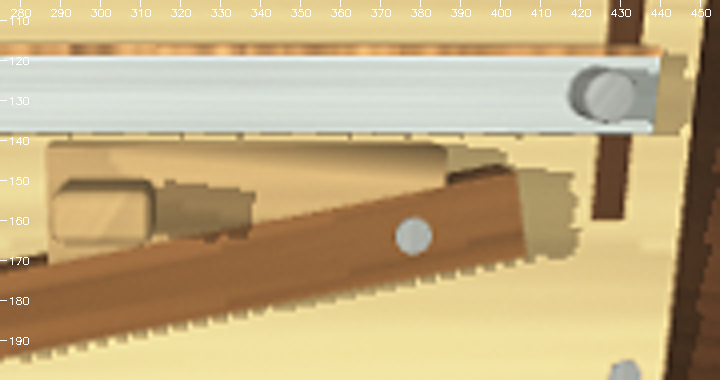

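```bash
python3 - <<'E'
from h import *
c=np.load('pics/w1.npy',allow_pickle=True).item()
P=px2w(c,[(197.5,48),(457,48.3),(440,207.3),(212.3,207)],14)[:,:2]
print(P.round(1)); print(np.linalg.norm(np.roll(P,-1,0)-P,axis=1))
M=np.array([[90,140],[90,-140],[-90,-140],[-90,140]])
S=(P-P.mean(0)); a=np.arctan2((M[:,0]*S[:,1]-M[:,1]*S[:,0]).sum(),(M*S).sum()); print('board',P.mean(0),np.degrees(a))
o=P.mean(0)
def b(p): d=p[:,:2]-o; ca,sa=np.cos(a),np.sin(a); return np.c_[d@[ca,sa],d@[-sa,ca]]
k=px2w(c,[(428,128.5)],51); t=px2w(c,[(300,157.5)],62)
print('knob',k,b(k),'tab',t,b(t))
e=px2w(c,[(287,141),(386,141.5)],34);print('wedge ends',b(e))
e=px2w(c,[(440,137),(440,119),(215,138)],26);print('bar',b(e))
for q in [(546,134),(98,127),(86,206)]: print('blank',px2w(c,[q],18))
E
```

```text
[[644.1 271.8]
 [680.6  -5.2]
 [502.3 -29.2]
 [465.9 249.1]]
[279.38234557 179.95556868 280.68918327 179.71409871]
board [573.22071319 121.59240612] 7.477232087306198
knob [[594.15067118  19.67373411  51.        ]] [[   7.48908158 -103.77568359]] tab [[548.55709087 146.78124713  62.        ]] [[-21.17601947  28.18418309]]
wedge ends [[ -7.56573765  43.81828211]
 [ -7.92072199 -64.44806345]]
bar [[  -3.48187047 -126.44689461]
 [  16.07788428 -124.36687043]
 [  -4.90937329  125.20740253]]
blank [[ 606.70484258 -129.80122365   18.        ]]
blank [[546.81298777 383.40177443  18.        ]]
blank [[447.70574036 405.64175503  18.        ]]
```

```bash
cat >> h.py <<'E'
BO=np.array([573.2,121.4]); BA=np.radians(7.4)
def bw(x,y,z): return np.array([BO[0]+x*np.cos(BA)-y*np.sin(BA),BO[1]+x*np.sin(BA)+y*np.cos(BA),z])
def wb(p): d=np.array(p)[...,:2]-BO; return np.stack([d@[np.cos(BA),np.sin(BA)],d@[-np.sin(BA),np.cos(BA)]],-1)
def gb(x,y,z,yaw=None): return go(bw(x,y,z),[np.pi,0,BA if yaw is None else yaw])
E
python3 - <<'E'
from h import *
gb(-21.5,28.2,57)
E
```

```text
shift [ 0.0786 -0.0563  0.4803] turn [ 0.001  0.001 -0.002]
```

>>> {"method": "carry_out", "body": {
  "moves": [0.0786,-0.0563,0.1,0,0,0,0.5,0.0786,-0.0563,0.25,0,0,0,0.5,0.0786,-0.0563,0.35,0,0,0,0.5,0.0786,-0.0563,0.42,0,0,0,0.5,0.0786,-0.0563,0.46,0,0,0,0.5,0.0786,-0.0563,0.48,0,0,0,0.5,0.0786,-0.0563,0.48,0,0,0,0.5,0.0786,-0.0563,0.48,0,0,0,0.5]
}}

```text
time: 2.65
tool_pos: [548.9, 145.9, 58.3]
tcp_rot: [3.141, -0.001, 0.127]
contact_force: [0.8, -0.1, -0.3]
grip_width: 46.0
```

```bash
python3 - <<'E'
from h import *
o=st(); print(wb(o['tool_pos']))
gb(-21.5-15.2,28.2+75.5+10+2,57)
shot('wrist','w2')
E
```

```text
t 2.65 p [548.9 145.9  58.3] rpy [ 3.141e+00 -1.000e-03  1.270e-01] F [ 0.8 -0.1 -0.3] w 46.0 q [ 0.13  0.62  1.62 -0.    0.89  1.57]
[-20.89782975  27.40704446]
shift [-0.0399 -0.2207  0.0032] turn [ 0.001 -0.002 -0.004]
```

View pics/w2.png

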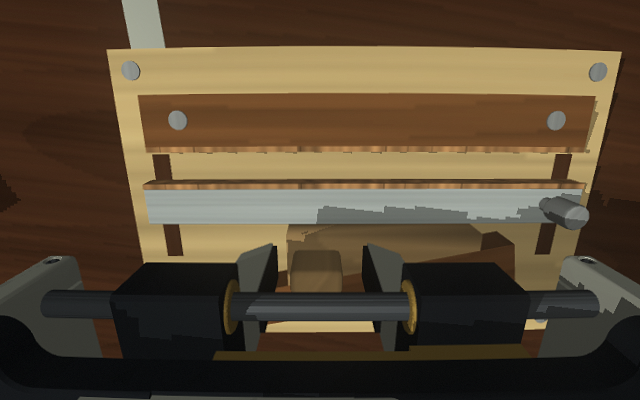

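>>> {"method": "carry_out", "body": {
  "moves": [-0.004,-0.025,0,0,0,0,0.5,-0.01,-0.055,0,0,0,0,0.5,-0.016,-0.09,0,0,0,0,0.5,-0.022,-0.125,0,0,0,0,0.5,-0.028,-0.16,0,0,0,0,0.5,-0.034,-0.195,0,0,0,0,0.5,-0.04,-0.22,0,0,0,0,0.5,-0.04,-0.22,0,0,0,0,0.5]
}}

```text
time: 3.5
tool_pos: [522.2, 230.8, 58.2]
tcp_rot: [3.138, -0.002, 0.13]
contact_force: [2.9, -11.1, 1.7]
grip_width: 45.6
```

```bash
python3 - <<'E'
from h import *
o=st(); print(wb(o['tool_pos']))
shot('wrist','w3')
E
```

```text
t 3.5 p [522.2 230.8  58.2] rpy [ 3.138e+00 -2.000e-03  1.300e-01] F [  2.9 -11.1   1.7] w 45.6 q [ 0.28  0.63  1.62 -0.01  0.9   1.73]
[-36.47520984 115.0585491 ]
```

View pics/w3.png

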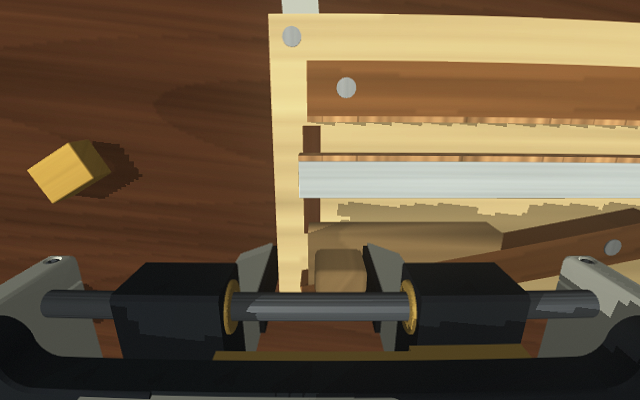

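```bash
python3 - <<'E'
from h import *
gb(7.5,-104,46); gb(7.5,-104,85)
E
```

```text
shift [0.1099 0.5474 0.0325] turn [ 0.006 -0.004 -0.   ]
shift [ 0.1101  0.5477 -0.065 ] turn [ 0.006 -0.004 -0.   ]
```

>>> {"method": "carry_out", "body": {
  "moves": [0,0.02,-0.09,0,0,0,0.5,0.11,0.12,-0.09,0,0,0,0.5,0.11,0.24,-0.09,0,0,0,0.5,0.11,0.36,-0.09,0,0,0,0.5,0.11,0.48,-0.09,0,0,0,0.5,0.11,0.5475,-0.09,0,0,0,0.5,0.11,0.5475,-0.065,0,0,0,0.5,0.11,0.5475,-0.065,0,0,0,0.5]
}}

```text
time: 4.35
tool_pos: [593.0, 20.1, 83.2]
tcp_rot: [3.14, 0.001, 0.128]
contact_force: [-0.3, 0.3, -0.3]
grip_width: 45.6
```

```bash
python3 - <<'E'
from h import *
o=st(); print(wb(o['tool_pos']))
shot('wrist','w4');gb(7.5,-104,47)
E
```

```text
t 4.35 p [593.   20.1  83.2] rpy [3.14e+00 1.00e-03 1.28e-01] F [-0.3  0.3 -0.3] w 45.6 q [-0.09  0.63  1.53 -0.    0.99  1.35]
[   6.63831668 -103.00487235]
shift [0.0016 0.0041 0.092 ] turn [0.003 0.001 0.   ]
```

View pics/w4.png

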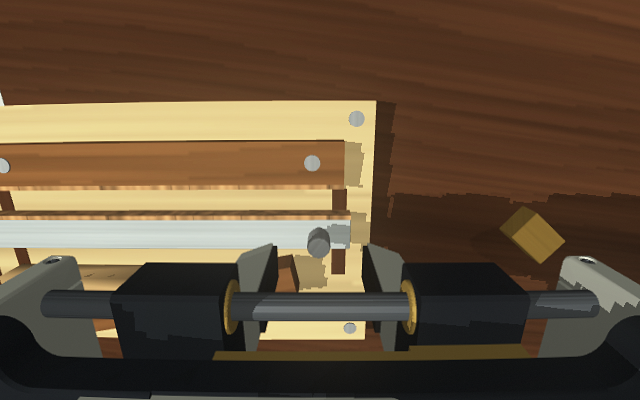

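>>> {"method": "carry_out", "body": {
  "moves": [0.0016,0.003,0.05,0,0,0,0.5,0.0016,0.003,0.091,0,0,0,0.5,0.0016,0.003,0.091,0,0,0,0.5,0.0016,0.003,0.091,0,0,0,0,0.0016,0.003,0.091,0,0,0,0,0.0016,0.003,0.091,0,0,0,0,0.0016,0.003,0.091,0,0,0,0,0.0016,0.003,0.091,0,0,0,0]
}}

```text
time: 5.2
tool_pos: [594.1, 20.9, 48.0]
tcp_rot: [-3.141, -0.0, 0.129]
contact_force: [-1.2, 4.7, 3.0]
grip_width: 12.7
```

```bash
python3 - <<'E'
from h import *
o=st(); print(wb(o['tool_pos']))
E
```

```text
t 5.2 p [594.1  20.9  48. ] rpy [-3.141 -0.     0.129] F [-1.2  4.7  3. ] w 12.7 q [-0.09  0.68  1.55  0.    0.91  1.35]
[   7.74055685 -102.39368298]
```

>>> {"method": "carry_out", "body": {
  "moves": [-0.01,0,0,0,0,0,0,-0.02,0,0,0,0,0,0,-0.03,0,0,0,0,0,0,-0.04,0,0,0,0,0,0,-0.05,0,0,0,0,0,0,-0.055,0,0,0,0,0,0,-0.055,0,0,0,0,0,0,-0.055,0,0,0,0,0,0]
}}

```text
time: 6.0
tool_pos: [575.3, 18.4, 48.2]
tcp_rot: [-3.141, -0.008, 0.128]
contact_force: [12.5, 4.8, -8.4]
grip_width: 13.1
```

```bash
python3 - <<'E'
from h import *
o=st(); print(wb(o['tool_pos']))
shot('wrist','w5')
E
```

```text
t 6.0 p [575.3  18.4  48.2] rpy [-3.141 -0.008  0.128] F [12.5  4.8 -8.4] w 13.1 q [-0.1   0.65  1.61  0.    0.87  1.34]
[ -11.22681495 -102.37449086]
```

View pics/w5.png

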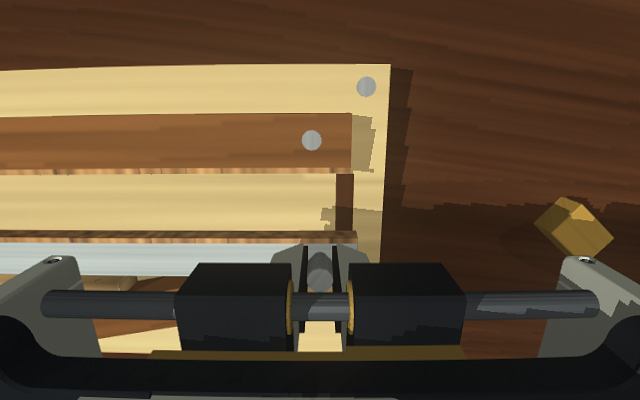

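```bash
python3 - <<'E'
from h import *
go([604,-136,90],[np.pi,0,np.radians(-33.4)])
E
```

```text
shift [ 0.0228  0.3921 -0.1043] turn [-0.006 -0.014  1.358]
```

>>> {"method": "carry_out", "body": {
  "moves": [0.004,0,0,0,0,0,0.5,0.004,0,0,0,0,0,0.7,0.004,0,-0.06,0,0,0,0.8,0.022,0.05,-0.12,0,0,0.2,0.8,0.022,0.17,-0.12,0,0,0.5,0.8,0.022,0.29,-0.12,0,0,0.8,0.8,0.022,0.39,-0.12,0,0,1,0.8,0.022,0.39,-0.12,0,0,1,0.8]
}}

```text
time: 6.85
tool_pos: [603.3, -140.7, 96.4]
tcp_rot: [-3.139, -0.008, -0.404]
contact_force: [-0.5, 0.1, -0.2]
grip_width: 71.1
```

```bash
python3 - <<'E'
from h import *
o=st()
shot('wrist','w6'); c,_=shot('top','top2')
grid('top2b','pics/top2_raw.png',(225,140,395,240),4)
go([604,-136,90],[np.pi,0,np.radians(-33.4)])
E
```

```text
t 6.85 p [ 603.3 -140.7   96.4] rpy [-3.139 -0.008 -0.404] F [-0.5  0.1 -0.2] w 71.1 q [-0.35  0.65  1.44  0.    1.04  1.62]
shift [ 0.003  -0.0015  0.0151] turn [-0.009 -0.009  0.355]
```

View pics/w6.png

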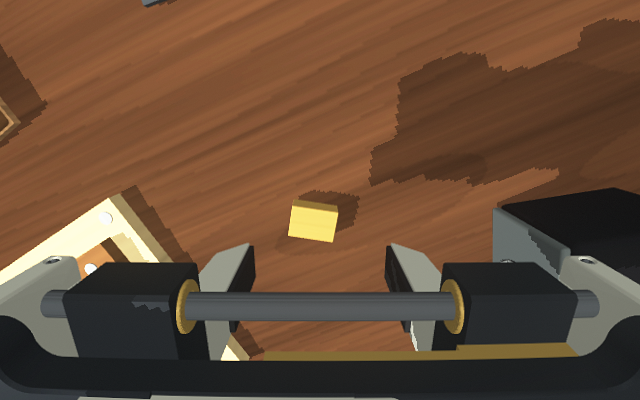

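View pics/top2b.png

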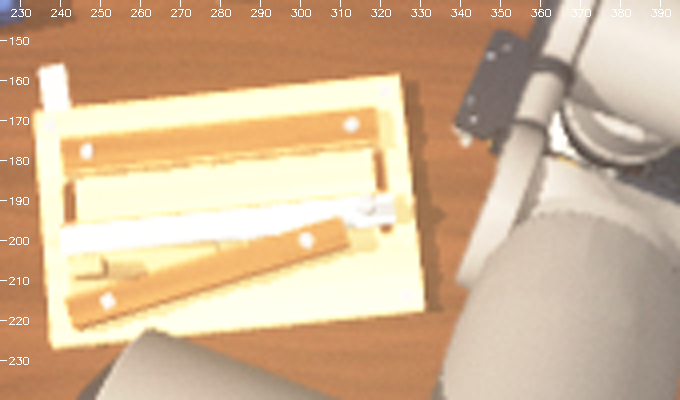

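```bash
cat >> h.py <<'E'
def blank(c,q,z=18):
    p=px2w(c,q,z)[:,:2]; e=np.roll(p,-1,0)-p; L=np.linalg.norm(e,axis=1)
    i=0 if L[0]+L[2]>L[1]+L[3] else 1
    d=e[i]-e[i+2]; yaw=np.degrees(np.arctan2(d[1],d[0]))+90
    yaw=(yaw+90)%180-90; print('centre',p.mean(0).round(1),'L',L.round(1),'yaw',round(yaw,1)); return p.mean(0),np.radians(yaw)
E
python3 - <<'E'
from h import *
grid('w6b','pics/w6_raw.png',(270,185,370,255),6)
c=np.load('pics/w6.npy',allow_pickle=True).item()
blank(c,[(293,206),(338,212),(333,242),(288,235)])
E
```

```text
centre [ 604.5 -136.5] L [32.5 23.6 33.6 22.7] yaw -31.8
```

View pics/w6b.png

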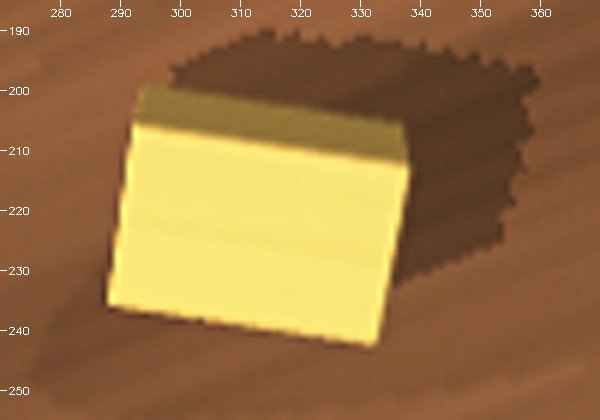

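```bash
python3 - <<'E'
from h import *
go([604.5,-136.5,20],[np.pi,0,np.radians(-32)])
E
```

```text
shift [ 0.0037 -0.0002  0.1901] turn [-0.008 -0.009  0.309]
```

>>> {"method": "carry_out", "body": {
  "moves": [0.0037,0,0.06,-0.008,-0.009,0.29,0.8,0.0037,0,0.12,-0.008,-0.009,0.31,0.8,0.0037,0,0.17,-0.008,-0.009,0.31,0.8,0.0037,0,0.19,-0.008,-0.009,0.31,0.8,0.0037,0,0.19,-0.008,-0.009,0.31,0.3,0.0037,0,0.19,-0.008,-0.009,0.31,0,0.0037,0,0.19,-0.008,-0.009,0.31,0,0.0037,0,0.19,-0.008,-0.009,0.31,0]
}}

```text
time: 7.75
tool_pos: [605.0, -136.6, 21.1]
tcp_rot: [-3.141, -0.002, -0.559]
contact_force: [-0.2, 0.5, 0.5]
grip_width: 46.0
```

```bash
python3 - <<'E'
from h import *
o=st()
gb(17,-70,80)
E
```

```text
t 7.75 p [ 605.  -136.6   21.1] rpy [-3.141e+00 -2.000e-03 -5.590e-01] F [-0.2  0.5  0.5] w 46.0 q [-0.35  0.75  1.49  0.    0.9   1.78]
shift [-0.2652 -0.3967 -0.1476] turn [ 0.    -0.004 -1.314]
```

>>> {"method": "carry_out", "body": {
  "moves": [0,0,0,0,0,0,0,0,0,0,0,0,0,0,0,0,0,0,0,0,0,0,0,-0.05,0,0,0,0,0,0,-0.15,0,0,-0.2,0,-0.06,-0.1,-0.17,0,0,-0.5,0,-0.15,-0.22,-0.17,0,0,-0.8,0,-0.25,-0.36,-0.17,0,0,-1,0]
}}

```text
time: 8.55
tool_pos: [598.0, 10.8, 89.3]
tcp_rot: [3.141, -0.002, -0.031]
contact_force: [0.9, 0.4, -1.4]
grip_width: 34.0
```

```bash
python3 - <<'E'
from h import *
o=st()
gb(17,-70,80);gb(17,-70,36)
E
```

```text
t 8.55 p [598.   10.8  89.3] rpy [ 3.141e+00 -2.000e-03 -3.100e-02] F [ 0.9  0.4 -1.4] w 34.0 q [-0.11  0.63  1.51 -0.    1.    1.49]
shift [-0.0008 -0.1084  0.0232] turn [ 0.001 -0.005 -0.306]
shift [-0.001  -0.1084  0.1332] turn [ 0.001 -0.005 -0.306]
```

>>> {"method": "carry_out", "body": {
  "moves": [0,-0.08,0,0,-0.005,-0.28,0,0,-0.1084,0.02,0,-0.005,-0.306,0,0,-0.1084,0.05,0,-0.005,-0.306,0,0,-0.1084,0.065,0,-0.005,-0.306,0,0,-0.1084,0.065,0,-0.005,-0.306,0,0,-0.1084,0.065,0,-0.005,-0.306,0,0,-0.1084,0.065,0,-0.005,-0.306,0,0,-0.1084,0.065,0,-0.005,-0.306,0]
}}

```text
time: 9.35
tool_pos: [599.7, 53.5, 63.7]
tcp_rot: [3.141, -0.0, 0.128]
contact_force: [0.3, -0.3, -1.5]
grip_width: 33.9
```

```bash
python3 - <<'E'
from h import *
o=st(); print(wb(o['tool_pos']))
gb(17,-70,35)
c,im=shot('wrist','w7'); 
grid('w7b','pics/w7_raw.png',(230,170,410,320),4)
E
```

```text
t 9.35 p [599.7  53.5  63.7] rpy [ 3.141 -0.     0.128] F [ 0.3 -0.3 -1.5] w 33.9 q [-0.04  0.67  1.52 -0.    0.96  1.41]
[ 17.54759725 -70.785508  ]
shift [-0.0014 -0.002   0.0716] turn [ 0.001 -0.001 -0.003]
```

View pics/w7b.png

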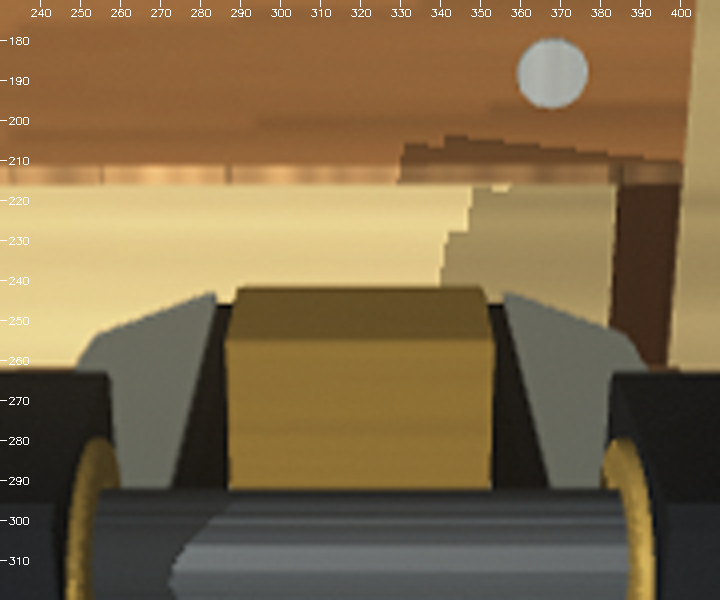

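```bash
python3 - <<'E'
from h import *
c=np.load('pics/w7.npy',allow_pickle=True).item()
print(wb(px2w(c,[(320,242)],42.7)),wb(px2w(c,[(320,254.5)],60.7)),'fence foot',wb(px2w(c,[(260,216),(340,216),(310,216)],14)),'fence top',wb(px2w(c,[(260,211)],26)))
E
```

```text
[[ 27.53576029 -71.89575945]] [[ 28.88004583 -71.85204054]] fence foot [[ 32.46647295 -34.31686596]
 [ 32.43329243 -84.50372737]
 [ 32.44999999 -65.69818844]] fence top [[ 39.81746149 -36.83432066]]
```

>>> {"method": "carry_out", "body": {
  "moves": [0,0,0.03,0,0,0,0,0,0,0.055,0,0,0,0,0,0,0.068,0,0,0,0,0,0,0.0715,0,0,0,0,0,0,0.0715,0,0,0,0,0,0,0.0715,0,0,0,0,0,0,0.0715,0,0,0,0.5,0,0,0.0715,0,0,0,0.5]
}}

```text
time: 10.2
tool_pos: [599.7, 53.7, 34.7]
tcp_rot: [3.141, -0.0, 0.128]
contact_force: [-0.5, 0.0, -1.4]
grip_width: 44.2
```

```bash
python3 - <<'E'
from h import *
o=st(); print(wb(o['tool_pos']))
go([545,384,90],[np.pi,0,np.radians(35.5)])
E
```

```text
t 10.2 p [599.7  53.7  34.7] rpy [ 3.141 -0.     0.128] F [-0.5  0.  -1.4] w 44.2 q [-0.04  0.71  1.53 -0.    0.9   1.41]
[ 17.54941396 -70.5466681 ]
shift [-0.03   -0.8364 -0.1388] turn [ 0.001 -0.    -0.938]
```

Released on the board. Lift and travel to B.

>>> {"method": "carry_out", "body": {
  "moves": [0,0,-0.08,0,0,0,0.5,0,0,-0.15,0,0,0,0.5,0,-0.12,-0.15,0,0,0,0.7,0,-0.24,-0.15,0,0,-0.1,0.8,0,-0.36,-0.15,0,0,-0.3,0.8,0,-0.48,-0.15,0,0,-0.5,0.8,0,-0.6,-0.15,0,0,-0.7,0.8,-0.02,-0.72,-0.15,0,0,-0.938,0.8]
}}

```text
time: 11.0
tool_pos: [555.0, 340.3, 94.0]
tcp_rot: [3.141, -0.001, 0.624]
contact_force: [0.6, 0.2, -0.1]
grip_width: 73.5
```

```bash
python3 - <<'E'
from h import *
o=st()
go([545,384,90],[np.pi,0,np.radians(35.5)])
c,im=shot('wrist','w8')
E
```

```text
t 11.0 p [555.  340.3  94. ] rpy [ 3.141e+00 -1.000e-03  6.240e-01] F [ 0.6  0.2 -0.1] w 73.5 q [ 0.43  0.71  1.33 -0.    1.1   1.38]
shift [ 0.0435 -0.1032  0.0099] turn [ 0.002 -0.001  0.008]
```

View pics/w8.png

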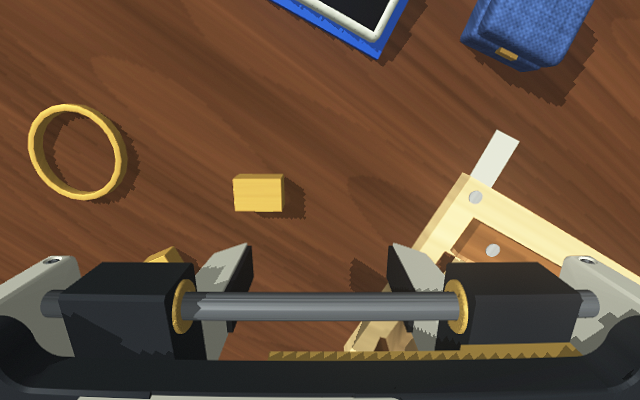

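```bash
python3 - <<'E'
from h import *
grid('w8b','pics/w8_raw.png',(220,165,310,225),7)
c=np.load('pics/w8.npy',allow_pickle=True).item()
p,y=blank(c,[(233.5,180),(282.3,180.5),(282.3,212),(236,211)])
go([p[0],p[1],20],[np.pi,0,y])
E
```

```text
centre [546.7 385.9] L [33.8 23.  33.  22.6] yaw 34.8
shift [ 0.0472 -0.0834  0.1853] turn [-0.005 -0.003  0.054]
```

View pics/w8b.png

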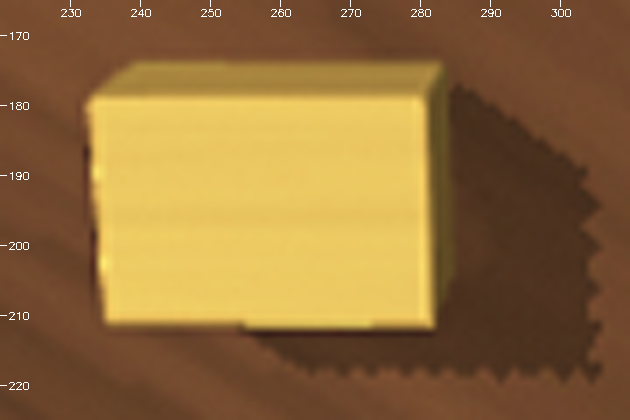

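>>> {"method": "carry_out", "body": {
  "moves": [0.0472,-0.0834,0.06,0,0,0.05,0.65,0.0472,-0.0834,0.12,0,0,0.05,0.6,0.0472,-0.0834,0.17,0,0,0.05,0.6,0.0472,-0.0834,0.185,0,0,0.05,0.6,0.0472,-0.0834,0.186,0,0,0.05,0.6,0.0472,-0.0834,0.186,0,0,0.05,0,0.0472,-0.0834,0.186,0,0,0.05,0,0.0472,-0.0834,0.186,0,0,0.05,0]
}}

```text
time: 11.85
tool_pos: [547.2, 385.9, 20.5]
tcp_rot: [-3.139, -0.003, 0.609]
contact_force: [-0.3, 1.4, 0.6]
grip_width: 35.9
```

```bash
python3 - <<'E'
from h import *
o=st()
gb(17,0,80)
E
```

```text
t 11.85 p [547.2 385.9  20.5] rpy [-3.139e+00 -3.000e-03  6.090e-01] F [-0.3  1.4  0.6] w 35.9 q [0.5  0.82 1.32 0.   0.99 1.46]
shift [-0.2868  0.5988 -0.1513] turn [-0.007 -0.004  0.916]
```

>>> {"method": "carry_out", "body": {
  "moves": [0,0,0,0,0,0,0,0,0,0,0,0,0,0,0,0,-0.1,0,0,0,0,0,0,-0.21,0,0,0,0,-0.05,0.1,-0.21,0,0,0.2,0,-0.1,0.21,-0.21,0,0,0.4,0,-0.15,0.32,-0.21,0,0,0.65,0,-0.2,0.43,-0.21,0,0,0.9,0]
}}

```text
time: 12.65
tool_pos: [579.8, 197.0, 104.0]
tcp_rot: [-3.138, -0.002, 0.133]
contact_force: [1.3, 0.5, -1.0]
grip_width: 33.7
```

```bash
python3 - <<'E'
from h import *
o=st()
gb(17,0,60)
E
```

```text
t 12.65 p [579.8 197.  104. ] rpy [-3.138e+00 -2.000e-03  1.330e-01] F [ 1.3  0.5 -1. ] w 33.7 q [0.2  0.63 1.45 0.   1.06 1.64]
shift [0.0008 0.1858 0.1092] turn [-0.007 -0.003  0.007]
```

>>> {"method": "carry_out", "body": {
  "moves": [0,0.1,0,0,0,0,0,0.0008,0.186,0,-0.007,0,0,0,0.0008,0.186,0.05,-0.007,0,0,0,0.0008,0.186,0.1,-0.007,0,0,0,0.0008,0.186,0.109,-0.007,0,0,0,0.0008,0.186,0.109,-0.007,0,0,0,0.0008,0.186,0.109,-0.007,0,0,0,0.0008,0.186,0.109,-0.007,0,0,0]
}}

```text
time: 13.45
tool_pos: [590.7, 123.9, 61.1]
tcp_rot: [3.142, -0.003, 0.133]
contact_force: [-0.3, 0.9, -0.7]
grip_width: 33.7
```

```bash
python3 - <<'E'
from h import *
o=st(); print(wb(o['tool_pos']))
gb(17,0,35.3)
c,im=shot('wrist','w9')
E
```

```text
t 13.45 p [590.7 123.9  61.1] rpy [ 3.142e+00 -3.000e-03  1.330e-01] F [-0.3  0.9 -0.7] w 33.7 q [0.08 0.67 1.52 0.   0.95 1.52]
[17.63693623  0.22170073]
shift [-0.0018  0.0005  0.0646] turn [ 0.    -0.007  0.008]
```

View pics/w9.png

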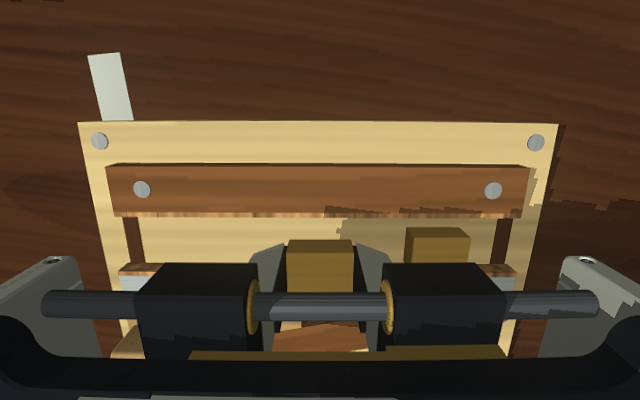

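>>> {"method": "carry_out", "body": {
  "moves": [-0.001,0,0.03,0,0,0,0,-0.001,0,0.05,0,0,0,0,-0.001,0,0.063,0,0,0,0,-0.001,0,0.065,0,0,0,0,-0.001,0,0.066,0,0,0,0,-0.001,0,0.066,0,0,0,0,-0.001,0,0.066,0,0,0,0.5,-0.001,0,0.066,0,0,0,0.5]
}}

```text
time: 14.3
tool_pos: [590.6, 123.8, 34.8]
tcp_rot: [3.141, -0.004, 0.133]
contact_force: [0.4, -0.2, 0.2]
grip_width: 44.2
```

```bash
python3 - <<'E'
from h import *
o=st(); print(wb(o['tool_pos']))
go([447,408,100],[np.pi,0,np.radians(-31.5)])
E
```

```text
t 14.3 p [590.6 123.8  34.8] rpy [ 3.141 -0.004  0.133] F [ 0.4 -0.2  0.2] w 44.2 q [0.08 0.71 1.53 0.   0.9  1.52]
[17.51683157  0.14550974]
shift [-0.2606 -0.7519 -0.1641] turn [-0.002 -0.007  1.305]
```

>>> {"method": "carry_out", "body": {
  "moves": [0,0,-0.08,0,0,0,0.5,0,0,-0.16,0,0,0,0.5,-0.04,-0.11,-0.17,0,0,0.15,0.6,-0.08,-0.23,-0.17,0,0,0.4,0.6,-0.12,-0.34,-0.17,0,0,0.6,0.6,-0.16,-0.45,-0.17,0,0,0.8,0.6,-0.2,-0.57,-0.17,0,0,1,0.6,-0.23,-0.66,-0.17,0,0,1,0.6]
}}

```text
time: 15.1
tool_pos: [462.6, 375.6, 102.7]
tcp_rot: [-3.139, -0.004, -0.392]
contact_force: [0.0, 0.2, 0.0]
grip_width: 55.3
```

```bash
python3 - <<'E'
from h import *
o=st()
go([447,408,100],[np.pi,0,np.radians(-31.5)])
c,im=shot('wrist','w10')
E
```

```text
t 15.1 p [462.6 375.6 102.7] rpy [-3.139 -0.004 -0.392] F [0.  0.2 0. ] w 55.3 q [ 0.55  0.61  1.51 -0.    1.03  2.52]
shift [-0.067  -0.0601  0.0067] turn [-0.006 -0.007  0.301]
```

View pics/w10.png

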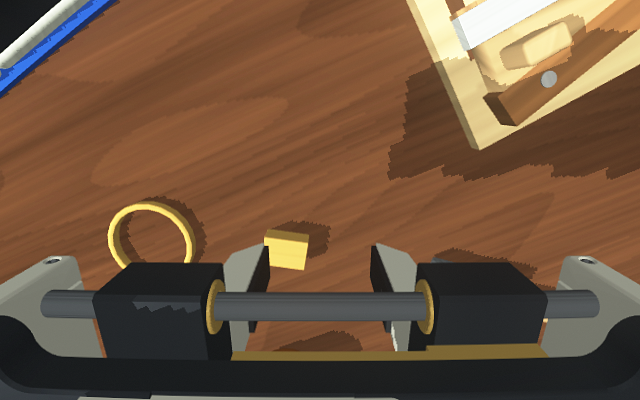

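```bash
python3 - <<'E'
from h import *
grid('w10b','pics/w10_raw.png',(250,215,340,285),7)
c=np.load('pics/w10.npy',allow_pickle=True).item()
p=px2w(c,[(266,238),(309,244),(305,270.5)],18);print(p, 'centre',(p[0]+p[2])/2)
go([447.3,409.5,20],[np.pi,0,np.radians(-31.8)])
E
```

```text
[[464.41129612 418.404211    18.        ]
 [447.43089202 390.10790693  18.        ]
 [427.72931707 401.88497924  18.        ]] centre [446.07030659 410.14459512  18.        ]
shift [-0.0578 -0.0554  0.2071] turn [-0.009 -0.003  0.321]
```

View pics/w10b.png

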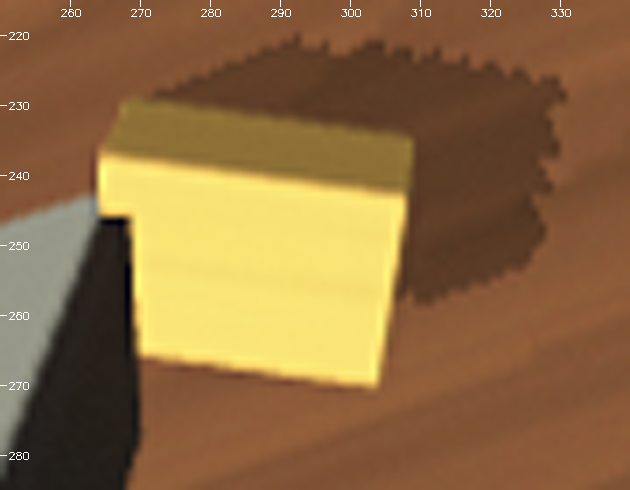

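>>> {"method": "carry_out", "body": {
  "moves": [-0.0585,-0.057,0,0,0,0.28,0.6,-0.0585,-0.057,0.06,0,0,0.32,0.6,-0.0585,-0.057,0.14,0,0,0.32,0.6,-0.0585,-0.057,0.19,0,0,0.32,0.6,-0.0585,-0.057,0.206,0,0,0.32,0.6,-0.0585,-0.057,0.207,0,0,0.32,0.1,-0.0585,-0.057,0.207,0,0,0.32,0,-0.0585,-0.057,0.207,0,0,0.32,0]
}}

```text
time: 15.95
tool_pos: [448.1, 410.6, 21.5]
tcp_rot: [-3.134, -0.002, -0.554]
contact_force: [0.0, 0.4, -0.8]
grip_width: 35.8
```

```bash
python3 - <<'E'
from h import *
o=st()
gb(17,70,110)
E
```

```text
t 15.95 p [448.1 410.6  21.5] rpy [-3.134e+00 -2.000e-03 -5.540e-01] F [ 0.   0.4 -0.8] w 35.8 q [0.62 0.73 1.53 0.   0.87 2.74]
shift [ 0.5695  0.2859 -0.2222] turn [-0.012 -0.009 -1.306]
```

>>> {"method": "carry_out", "body": {
  "moves": [0,0,0,0,0,0,0,0,0,0,0,0,0,0,0,0,-0.1,0,0,0,0,0,0,-0.22,0,0,-0.1,0,0.1,0.05,-0.222,0,0,-0.3,0,0.2,0.1,-0.222,0,0,-0.55,0,0.3,0.15,-0.222,0,0,-0.8,0,0.4,0.2,-0.222,0,0,-1,0]
}}

```text
time: 16.75
tool_pos: [542.1, 256.5, 110.5]
tcp_rot: [-3.136, -0.006, -0.025]
contact_force: [0.8, 0.4, -1.3]
grip_width: 33.7
```

```bash
python3 - <<'E'
from h import *
o=st()
gb(17,70,70)
E
```

```text
t 16.75 p [542.1 256.5 110.5] rpy [-3.136 -0.006 -0.025] F [ 0.8  0.4 -1.3] w 33.7 q [0.31 0.6  1.49 0.   1.04 1.91]
shift [0.1006 0.1568 0.1011] turn [-0.009 -0.013 -0.295]
```

>>> {"method": "carry_out", "body": {
  "moves": [0.06,0.1,0,0,0,-0.2,0,0.1,0.157,0,-0.009,-0.01,-0.295,0,0.1,0.157,0.05,-0.009,-0.012,-0.295,0,0.1,0.157,0.1,-0.009,-0.012,-0.295,0,0.1,0.157,0.101,-0.009,-0.012,-0.295,0,0.1,0.157,0.101,-0.009,-0.012,-0.295,0,0.1,0.157,0.101,-0.009,-0.012,-0.295,0,0.1,0.157,0.101,-0.009,-0.012,-0.295,0]
}}

```text
time: 17.55
tool_pos: [581.4, 193.4, 71.3]
tcp_rot: [-3.141, -0.003, 0.13]
contact_force: [-0.3, 0.3, -1.6]
grip_width: 33.8
```

```bash
python3 - <<'E'
from h import *
o=st(); print(wb(o['tool_pos']))
gb(17,70,35.5)
c,im=shot('wrist','w11')
E
```

```text
t 17.55 p [581.4 193.4  71.3] rpy [-3.141e+00 -3.000e-03  1.300e-01] F [-0.3  0.3 -1.6] w 33.8 q [0.2  0.67 1.48 0.   0.99 1.64]
[17.37583305 70.33162679]
shift [-0.0012  0.0009  0.0895] turn [-0.    -0.005  0.001]
```

View pics/w11.png

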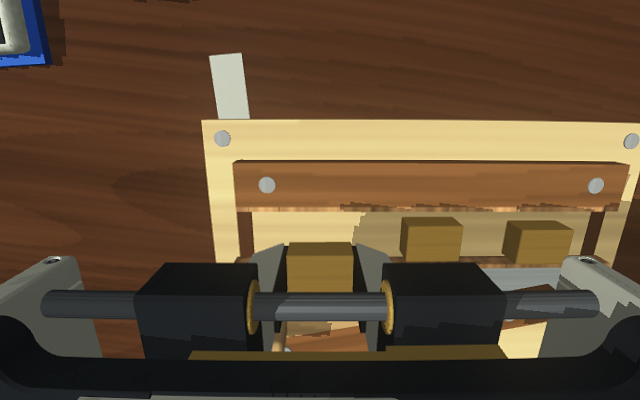

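>>> {"method": "carry_out", "body": {
  "moves": [0,0,0.04,0,0,0,0,0,0,0.07,0,0,0,0,0,0,0.085,0,0,0,0,0,0,0.09,0,0,0,0,0,0,0.09,0,0,0,0,0,0,0.09,0,0,0,0,0,0,0.09,0,0,0,0.5,0,0,0.09,0,0,0,0.5]
}}

```text
time: 18.4
tool_pos: [581.7, 193.4, 35.2]
tcp_rot: [-3.141, -0.003, 0.13]
contact_force: [0.3, -0.6, -0.4]
grip_width: 43.8
```

```bash
python3 - <<'E'
from h import *
o=st(); print(wb(o['tool_pos']))
gb(-36.3,104.7,90)
E
```

```text
t 18.4 p [581.7 193.4  35.2] rpy [-3.141e+00 -3.000e-03  1.300e-01] F [ 0.3 -0.6 -0.4] w 43.8 q [0.2  0.72 1.5  0.   0.92 1.64]
[17.69517399 70.28270522]
shift [-0.1345 -0.0861 -0.1373] turn [-0.001 -0.006  0.001]
```

>>> {"method": "carry_out", "body": {
  "moves": [0,0,-0.08,0,0,0,0.5,0,0,-0.15,0,0,0,0.5,-0.07,-0.04,-0.15,0,0,0,0.5,-0.1345,-0.086,-0.15,0,0,0,0.5,-0.1345,-0.086,-0.14,0,0,0,0.5,-0.1345,-0.086,-0.14,0,0,0,0.5,-0.1345,-0.086,-0.14,0,0,0,0.5,-0.1345,-0.086,-0.14,0,0,0,0.5]
}}

```text
time: 19.2
tool_pos: [524.7, 220.1, 91.0]
tcp_rot: [-3.141, -0.004, 0.129]
contact_force: [0.3, -0.2, -0.4]
grip_width: 45.7
```

```bash
python3 - <<'E'
from h import *
o=st(); print(wb(o['tool_pos']))
gb(-36.3,104.7,57)
c,im=shot('wrist','w12')
E
```

```text
t 19.2 p [524.7 220.1  91. ] rpy [-3.141 -0.004  0.129] F [ 0.3 -0.2 -0.4] w 45.7 q [ 0.26  0.58  1.6  -0.    0.96  1.7 ]
[-35.40573321 104.13007336]
shift [-0.0025 -0.0014  0.085 ] turn [-0.    -0.007 -0.001]
```

View pics/w12.png

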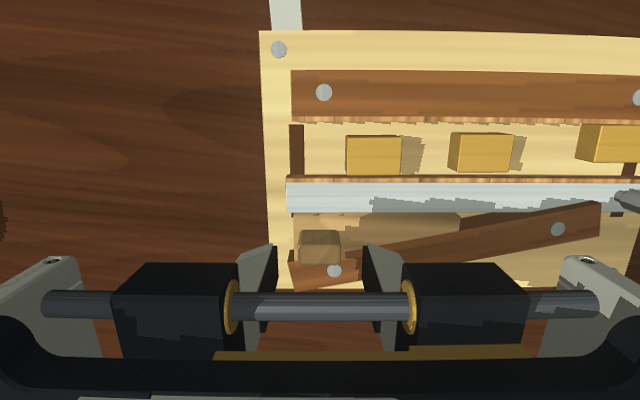

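>>> {"method": "carry_out", "body": {
  "moves": [-0.0025,-0.0014,0.05,0,0,0,0.5,-0.0025,-0.0014,0.085,0,0,0,0.5,-0.0025,-0.0014,0.085,0,0,0,0.5,0.002,0.023,0.085,0,0,0,0.5,0.009,0.058,0.085,0,0,0,0.5,0.016,0.093,0.085,0,0,0,0.5,0.023,0.128,0.085,0,0,0,0.5,0.028,0.155,0.085,0,0,0,0.5]
}}

```text
time: 20.05
tool_pos: [544.3, 159.5, 57.4]
tcp_rot: [-3.14, -0.004, 0.128]
contact_force: [-0.1, 7.3, -4.3]
grip_width: 45.9
```

```bash
python3 - <<'E'
from h import *
o=st(); print(wb(o['tool_pos']))
gb(-24.3,35.6,57)
E
```

```text
t 20.05 p [544.3 159.5  57.4] rpy [-3.14  -0.004  0.128] F [-0.1  7.3 -4.3] w 45.9 q [0.15 0.62 1.63 0.   0.88 1.59]
[-23.75937831  41.50985096]
shift [-0.0013  0.0148  0.0009] turn [-0.004 -0.008 -0.003]
```

>>> {"method": "carry_out", "body": {
  "moves": [0.001,0.004,0,0,0,0,0.5,0.002,0.008,0,0,0,0,0.5,0.003,0.012,0,0,0,0,0.5,0.004,0.016,0,0,0,0,0.5,0.004,0.018,0,0,0,0,0.5,0.004,0.018,0,0,0,0,0.5,0.004,0.018,0,0,0,0,0.5,0.004,0.018,0,0,0,0,0.5]
}}

```text
time: 20.85
tool_pos: [546.7, 152.8, 57.7]
tcp_rot: [-3.139, -0.004, 0.127]
contact_force: [-0.8, 5.3, -3.7]
grip_width: 45.9
```

```bash
python3 - <<'E'
from h import *
o=st(); print(wb(o['tool_pos']))
E
```

```text
t 20.85 p [546.7 152.8  57.7] rpy [-3.139 -0.004  0.127] F [-0.8  5.3 -3.7] w 45.9 q [0.14 0.62 1.63 0.   0.89 1.58]
[-22.22943192  34.54788335]
```

>>> {"method": "carry_out", "body": {
  "moves": [0,0.003,0,0,0,0,0.5,0,0.006,0,0,0,0,0.5,0,0.008,0,0,0,0,0.5,0,0.01,0,0,0,0,0.5,0,0.01,0,0,0,0,0.5,0,0.01,0,0,0,0,0.5,0,0.01,0,0,0,0,0.5,0,0.01,0,0,0,0,0.5]
}}

```text
time: 21.65
tool_pos: [546.9, 151.6, 57.9]
tcp_rot: [-3.134, -0.005, 0.127]
contact_force: [-0.6, 16.2, -5.0]
grip_width: 46.2
```

```bash
python3 - <<'E'
from h import *
o=st(); print(wb(o['tool_pos']))
E
```

```text
t 21.65 p [546.9 151.6  57.9] rpy [-3.134 -0.005  0.127] F [-0.6 16.2 -5. ] w 46.2 q [0.13 0.62 1.63 0.01 0.88 1.57]
[-22.22813268  33.34010682]
```

>>> {"method": "carry_out", "body": {
  "moves": [0,0.007,0,0,0,0,0.5,0,0.008,0,0,0,0,0.5,0,0.009,0,0,0,0,0.5,0,0.009,0,0,0,0,0.5,0,0.009,0,0,0,0,0.5,0,0.009,0,0,0,0,0.5,0,0.009,0,0,0,0,0.5,0,0.009,0,0,0,0,0.5]
}}

```text
time: 22.45
tool_pos: [546.9, 151.4, 57.8]
tcp_rot: [-3.129, -0.005, 0.126]
contact_force: [-1.2, 19.5, -7.0]
grip_width: 45.9
```

```bash
python3 - <<'E'
from h import *
o=st(); print(wb(o['tool_pos']))
E
```

```text
t 22.45 p [546.9 151.4  57.8] rpy [-3.129 -0.005  0.126] F [-1.2 19.5 -7. ] w 45.9 q [0.13 0.62 1.63 0.02 0.88 1.56]
[-22.26622693  33.10330176]
```

```bash
python3 - <<'E'
from h import *
gb(-60,-20,250)
E
```

```text
shift [-0.0915  0.1271 -0.4825] turn [-0.024 -0.01  -0.006]
```

>>> {"method": "carry_out", "body": {
  "moves": [0,-0.012,0,0,0,0,0.5,0,-0.02,0,0,0,0,0.5,0,-0.02,-0.1,0,0,0,0.5,0,-0.02,-0.2,0,0,0,0.6,0,0.05,-0.3,0,0,0,0.6,-0.1,0.1,-0.4,0,0,0,0.6,-0.1,0.13,-0.48,0,0,0,0.6,-0.1,0.13,-0.48,0,0,0,0.6]
}}

```text
time: 23.25
tool_pos: [514.9, 89.9, 255.2]
tcp_rot: [-3.132, -0.016, 0.124]
contact_force: [0.7, 1.8, 0.5]
grip_width: 55.2
```

```bash
python3 - <<'E'
from h import *
o=st(); print(wb(o['tool_pos']))
c,im=shot('wrist','w13'); shot('top','top3')
E
```

```text
t 23.25 p [514.9  89.9 255.2] rpy [-3.132 -0.016  0.124] F [0.7 1.8 0.5] w 55.2 q [0.02 0.32 1.52 0.01 1.28 1.46]
[-61.85294489 -23.70839653]
```

View pics/w13.png

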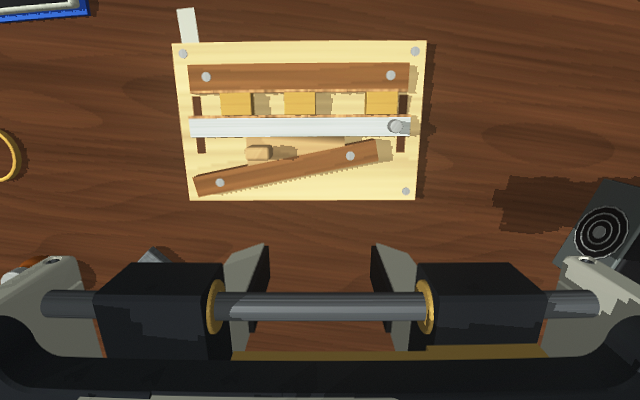

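View pics/top3.png

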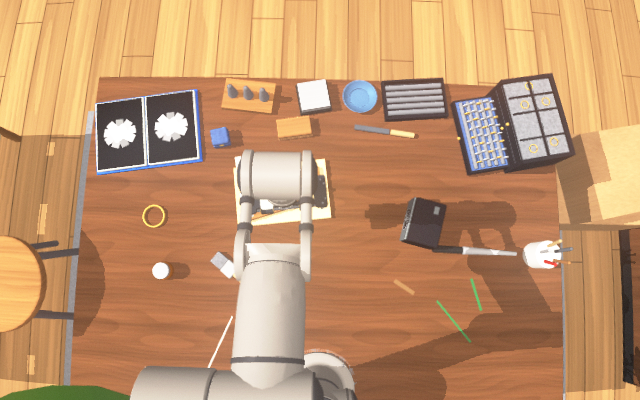

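```bash
python3 - <<'E'
from h import *
grid('w13b','pics/w13_raw.png',(165,35,435,205),2*1+1,20)
grid('top3b','pics/top3_raw.png',(390,190,480,265),7)
E
```

```text
(no output)
```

View pics/w13b.png

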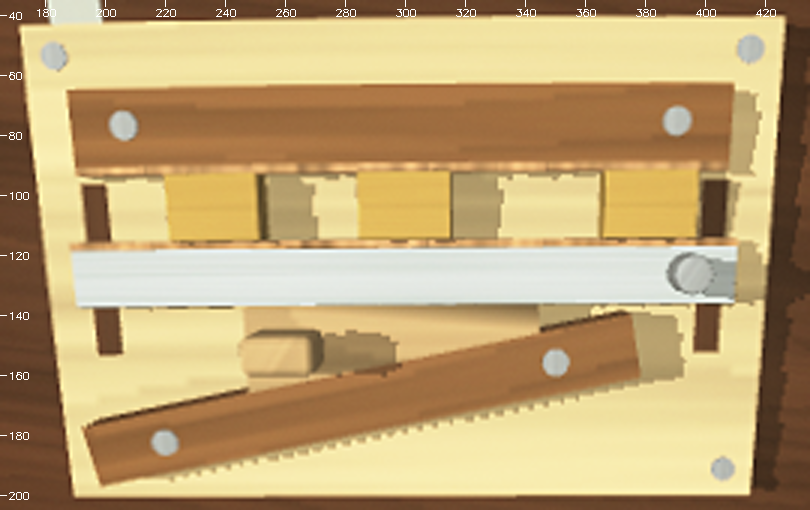

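View pics/top3b.png

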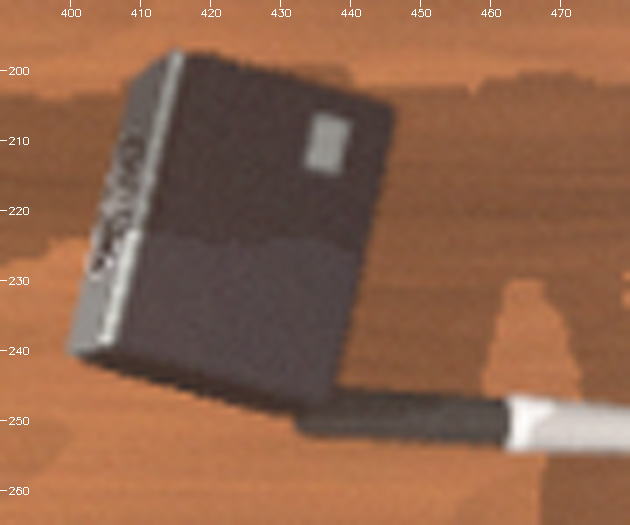

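```bash
python3 - <<'E'
from h import *
c=np.load('pics/w13.npy',allow_pickle=True).item()
for q in [[(219.5,92.5),(251.5,92.3),(252.5,115),(221,115.3)],[(285,92.2),(315,92),(315,114.7),(284,115)],[(366,92),(397.5,91.5),(398,114.3),(366,114.7)]]:
    print(wb(px2w(c,q,32)).mean(0).round(1))
print(wb(px2w(c,[(395,126)],51)), wb(px2w(c,[(255,153.5)],62)))
c=np.load('pics/top3.npy',allow_pickle=True).item()
p=px2w(c,[(415.5,197.2),(446.5,204.5),(437,247.8),(405,239.3)],85)[:,:2]; print('ext',p.mean(0),p.round(1).tolist(),np.linalg.norm(np.roll(p,-1,0)-p,axis=1).round(1))
d=p[1]-p[0]+p[2]-p[3]; print('yaw from y', np.degrees(np.arctan2(-d[1],-d[0]))-90); d=p[0]-p[3]+p[1]-p[2]; print('x',np.degrees(np.arctan2(d[1],d[0])))
E
```

```text
[24.4 68.2]
[24.1 -1.3]
[ 24.2 -90.4]
[[   0.96747113 -101.90595289]] [[-25.89035365  44.32487118]]
ext [ 486.11455278 -298.40707525] [[557.0, -268.4], [538.2, -358.8], [413.5, -329.1], [435.7, -237.3]] [ 92.3 128.1  94.4 125.2]
yaw from y -12.718155310057426
x -13.896768231464744
```

```bash
python3 - <<'E'
from h import *
go([466,-380,150],[np.pi,0,np.radians(76.7)])
E
```

```text
shift [-0.2665  1.1573  0.2354] turn [-0.009 -0.028 -2.319]
```

>>> {"method": "carry_out", "body": {
  "moves": [-0.03,0.12,0,0,0,-0.2,0.45,-0.06,0.24,0,0,-0.02,-0.4,0.45,-0.08,0.36,0,0,-0.028,-0.6,0.45,-0.11,0.48,0,0,-0.028,-0.8,0.45,-0.14,0.6,0,0,-0.028,-1,0.45,-0.17,0.72,0,0,-0.028,-1,0.45,-0.2,0.84,0,0,-0.028,-1,0.45,-0.22,0.95,0,0,-0.028,-1,0.45]
}}

```text
time: 24.15
tool_pos: [472.6, -298.6, 243.6]
tcp_rot: [-3.13, 0.002, 0.648]
contact_force: [0.4, -0.3, -0.4]
grip_width: 41.5
```

```bash
python3 - <<'E'
from h import *
st()
go([466,-380,150],[np.pi,0,np.radians(76.7)])
E
```

```text
t 24.15 p [ 472.6 -298.6  243.6] rpy [-3.13e+00  2.00e-03  6.48e-01] F [ 0.4 -0.3 -0.4] w 41.5 q [-0.7   0.41  1.42  0.    1.32  0.22]
shift [-0.1356  0.1552  0.2323] turn [-0.023 -0.004 -1.319]
```

>>> {"method": "carry_out", "body": {
  "moves": [-0.07,0.08,0.05,0,0,-0.25,0.45,-0.1356,0.155,0.1,-0.02,0,-0.5,0.45,-0.1356,0.155,0.15,-0.02,0,-0.75,0.45,-0.1356,0.155,0.15,-0.02,0,-1,0.45,-0.1356,0.155,0.15,-0.02,0,-1,0.45,-0.1356,0.155,0.15,-0.02,0,-1,0.45,-0.1356,0.155,0.15,-0.02,0,-1,0.45,-0.1356,0.155,0.15,-0.02,0,-1,0.45]
}}

```text
time: 24.95
tool_pos: [466.6, -380.0, 183.3]
tcp_rot: [-3.141, -0.001, 1.171]
contact_force: [0.2, 0.2, 1.2]
grip_width: 41.4
```

```bash
python3 - <<'E'
from h import *
st()
go([466,-380,50],[np.pi,0,np.radians(76.7)])
shot('wrist','w14')
E
```

```text
t 24.95 p [ 466.6 -380.   183.3] rpy [-3.141e+00 -1.000e-03  1.171e+00] F [0.2 0.2 1.2] w 41.4 q [-0.81  0.53  1.39  0.    1.22 -0.41]
shift [-0.0009 -0.0011  0.3332] turn [-0.001 -0.003 -0.321]
```

View pics/w14.png

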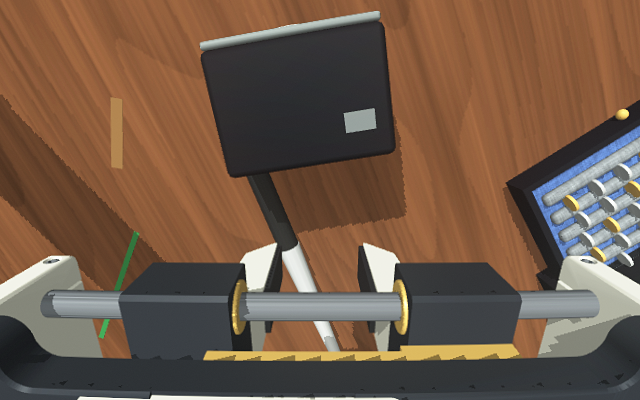

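```bash
cat >> h.py <<'E'
def ext(c,q,z=85):
    "corners order: front-near(-x), front-far(+x), back-far, back-near"
    p=px2w(c,q,z)[:,:2]; print(p.round(1).tolist(),np.linalg.norm(np.roll(p,-1,0)-p,axis=1).round(1))
    M=np.array([[-65,50],[65,50],[65,-50],[-65,-50]]); S=p-p.mean(0)
    a=np.arctan2((M[:,0]*S[:,1]-M[:,1]*S[:,0]).sum(),(M*S).sum()); m=p.mean(0)
    print('ext centre',m.round(1),'yaw',np.degrees(a).round(2),'board',wb(m).round(1),'rel yaw',np.degrees(a-BA).round(2)); return m,a
E
python3 - <<'E'
from h import *
c=np.load('pics/w14.npy',allow_pickle=True).item()
m,a=ext(c,[(201,45),(380,14),(395,152),(232,177)])
ey=np.array([-np.sin(a),np.cos(a)])
t=m-59.5*ey; print(t)
go([*(m-85*ey),54],[np.pi,0,a+np.pi/2])
E
```

```text
[[439.4, -237.8], [558.2, -267.8], [537.1, -358.5], [416.8, -328.4]] [122.5  93.2 124.   93.3]
ext centre [ 487.9 -298.1] yaw -13.91 board [-138.7 -405. ] rel yaw -21.31
[ 473.56327627 -355.87587006]
shift [-0.0008  0.0029  0.3233] turn [-0.001 -0.003 -0.3  ]
```

>>> {"method": "carry_out", "body": {
  "moves": [0,0.003,0.1,0,0,-0.28,0.45,0,0.003,0.2,0,0,-0.3,0.45,0,0.003,0.28,0,0,-0.3,0.45,0,0.003,0.315,0,0,-0.3,0.45,0,0.003,0.323,0,0,-0.3,0.45,0,0.003,0.323,0,0,-0.3,0.45,0,0.003,0.323,0,0,-0.3,0.45,0,0.003,0.323,0,0,-0.3,0.45]
}}

```text
time: 25.8
tool_pos: [468.3, -381.1, 55.9]
tcp_rot: [3.139, 0.0, 1.328]
contact_force: [0.1, -0.3, 0.3]
grip_width: 41.2
```

```bash
cat > arc.py <<'E'
from h import *
import sys
def path(m,a,L,dth,off,n,ax):
    "rows: tool pose while extractor goes along arc; ax 'y': pushed from back, 'x': from near face; off = dist TCP-centre"
    o=get_obs(); r=Rn.from_euler('xyz',o['tool_pos']*0+o['tcp_rot'])
    h0=a+(np.pi/2 if ax=='y' else 0)
    for k in range(1,n+1):
        f=k/n; th=dth*f
        ch=L*f*(np.sinc(th/2/np.pi)); d=h0+th/2
        mm=m+ch*np.array([np.cos(d),np.sin(d)])
        h=h0+th; t=mm-off*np.array([np.cos(h),np.sin(h)])
        s=r.inv().apply(np.array([*t,54])-o['tool_pos'])/400
        v=np.degrees((r.inv()*Rn.from_euler('xyz',[np.pi,0,h])).as_rotvec())/30
        print(k,s.round(3),v.round(3),mm.round(0))
E
python3 - <<'E'
from arc import *
st()
path(np.array([487.5,-298]),np.radians(-13.8),150,np.radians(21.2),59.5,12,'y')
E
```

```text
t 25.8 p [ 468.3 -381.1   55.9] rpy [3.139 0.    1.328] F [ 0.1 -0.3  0.3] w 41.2 q [-0.81  0.68  1.52  0.    0.94 -0.57]
1 [0.096 0.001 0.005] [ 0.004  0.001 -0.063] [ 490. -286.]
2 [0.127 0.004 0.005] [ 0.004  0.001 -0.122] [ 493. -274.]
3 [0.159 0.006 0.005] [ 0.004  0.001 -0.181] [ 495. -261.]
4 [0.19  0.007 0.005] [ 0.004  0.001 -0.24 ] [ 496. -249.]
5 [0.222 0.007 0.005] [ 0.004  0.001 -0.298] [ 498. -236.]
6 [0.253 0.007 0.005] [ 0.004  0.001 -0.357] [ 499. -224.]
7 [0.285 0.005 0.005] [ 0.004  0.001 -0.416] [ 499. -211.]
8 [0.316 0.002 0.005] [ 0.004  0.001 -0.475] [ 499. -199.]
9 [ 0.348 -0.002  0.005] [ 0.004  0.001 -0.534] [ 499. -186.]
10 [ 0.379 -0.006  0.005] [ 0.004  0.001 -0.593] [ 498. -174.]
11 [ 0.41  -0.012  0.004] [ 0.004  0.001 -0.652] [ 497. -162.]
12 [ 0.441 -0.019  0.004] [ 0.004  0.001 -0.711] [ 496. -149.]
```

>>> {"method": "carry_out", "body": {
  "moves": [0.03,0,0.005,0,0,-0.003,0.45,0.064,0,0.005,0,0,-0.003,0.45,0.08,0.001,0.005,0,0,-0.03,0.45,0.096,0.001,0.005,0.004,0,-0.063,0.45,0.127,0.004,0.005,0.004,0,-0.122,0.45,0.159,0.006,0.005,0.004,0,-0.181,0.45,0.19,0.007,0.005,0.004,0,-0.24,0.45,0.222,0.007,0.005,0.004,0,-0.298,0.45]
}}

```text
time: 26.6
tool_pos: [493.4, -296.0, 54.6]
tcp_rot: [3.139, 0.003, 1.486]
contact_force: [-0.4, -6.4, 1.6]
grip_width: 41.1
```

```bash
python3 - <<'E'
from arc import *
st()
shot('wrist','w15'); 
path(np.array([487.5,-298]),np.radians(-13.8),150,np.radians(21.2),59.5,12,'y')
E
```

```text
t 26.6 p [ 493.4 -296.    54.6] rpy [3.139e+00 3.000e-03 1.486e+00] F [-0.4 -6.4  1.6] w 41.1 q [-0.67  0.64  1.61 -0.    0.89 -0.59]
1 [-0.129 -0.028  0.001] [0.002 0.001 0.244] [ 490. -286.]
2 [-0.098 -0.02   0.001] [0.002 0.001 0.185] [ 493. -274.]
3 [-0.068 -0.013  0.001] [0.002 0.001 0.126] [ 495. -261.]
4 [-0.037 -0.007  0.001] [0.002 0.001 0.067] [ 496. -249.]
5 [-0.005 -0.002  0.001] [0.002 0.001 0.008] [ 498. -236.]
6 [0.026 0.003 0.001] [ 0.002  0.001 -0.051] [ 499. -224.]
7 [0.057 0.006 0.001] [ 0.002  0.001 -0.11 ] [ 499. -211.]
8 [0.089 0.008 0.001] [ 0.002  0.001 -0.168] [ 499. -199.]
9 [0.12  0.01  0.001] [ 0.002  0.001 -0.227] [ 499. -186.]
10 [0.152 0.01  0.001] [ 0.002  0.002 -0.286] [ 498. -174.]
11 [0.183 0.009 0.001] [ 0.002  0.002 -0.345] [ 497. -162.]
12 [0.215 0.008 0.001] [ 0.002  0.002 -0.404] [ 496. -149.]
```

View pics/w15.png

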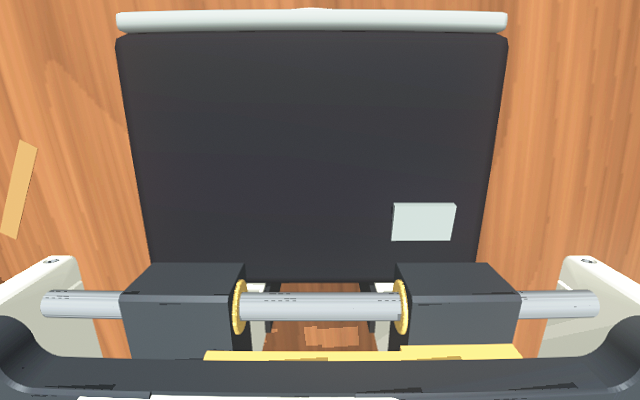

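>>> {"method": "carry_out", "body": {
  "moves": [0.026,0.003,0,0.002,0,-0.051,0.45,0.057,0.006,0,0.002,0,-0.11,0.45,0.089,0.008,0,0.002,0,-0.168,0.45,0.12,0.01,0,0.002,0,-0.227,0.45,0.152,0.01,0,0.002,0,-0.286,0.45,0.183,0.009,0,0.002,0,-0.345,0.45,0.215,0.008,0,0.002,0,-0.404,0.45,0.215,0.008,0,0.002,0,-0.404,0.45]
}}

```text
time: 27.45
tool_pos: [503.1, -205.7, 54.1]
tcp_rot: [-3.14, -0.001, 1.703]
contact_force: [-0.8, -0.0, 0.9]
grip_width: 41.1
```

```bash
python3 - <<'E'
from h import *
st()
shot('wrist','w16'); shot('top','top4')
grid('top4b','pics/top4_raw.png',(310,140,450,250),5)
E
```

```text
t 27.45 p [ 503.1 -205.7   54.1] rpy [-3.140e+00 -1.000e-03  1.703e+00] F [-0.8 -0.   0.9] w 41.1 q [-0.53  0.6   1.7  -0.    0.85 -0.66]
```

View pics/w16.png

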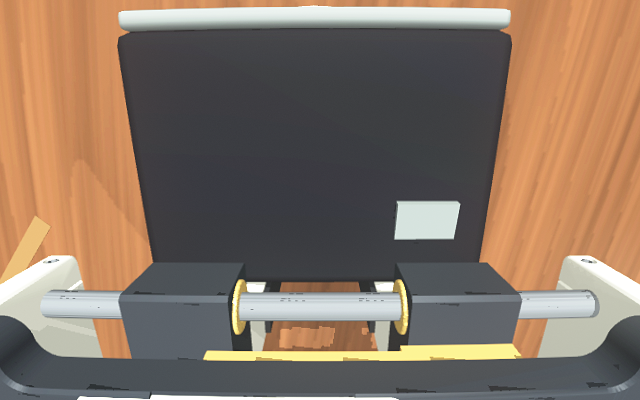

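View pics/top4.png

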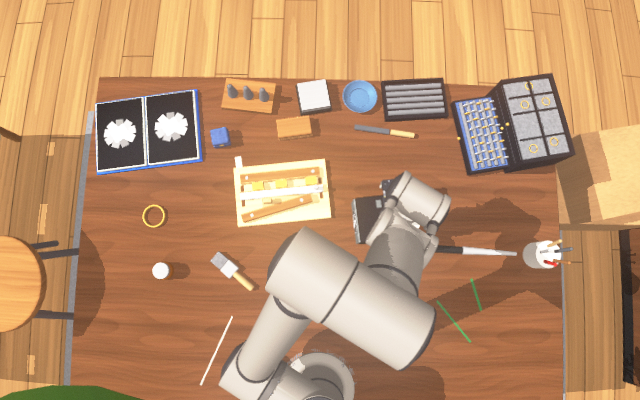

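```bash
python3 - <<'E'
from h import *
c=np.load('pics/w16.npy',allow_pickle=True).item()
p=px2w(c,[(119,33),(511,33),(150,255),(483,255)],85); print(p.round(1), wb(p).round(1))
m=np.array([493.7,-146.9]); b=wb(m); print(b)
gb(b[0]-100,b[1],160)
E
```

```text
[[ 427.4 -111.8   85. ]
 [ 549.4  -95.6   85. ]
 [ 435.9 -188.1   85. ]
 [ 561.7 -171.1   85. ]] [[-174.6 -212.5]
 [ -51.5 -212.1]
 [-176.  -289.2]
 [ -49.  -288.6]]
[-113.39371597 -255.82612294]
shift [ 0.1524 -0.2543 -0.2645] turn [-3.000e-03  1.000e-03  3.002e+00]
```

>>> {"method": "carry_out", "body": {
  "moves": [-0.03,0,-0.02,0,0,0,0.45,-0.03,0,-0.13,0,0,0,0.45,-0.03,0,-0.25,0,0,0.2,0.45,0,-0.08,-0.26,0,0,0.45,0.45,0.05,-0.16,-0.26,0,0,0.7,0.45,0.1,-0.2,-0.26,0,0,1,0.45,0.15,-0.25,-0.26,0,0,1,0.45,0.15,-0.25,-0.26,0,0,1,0.45]
}}

```text
time: 28.35
tool_pos: [393.8, -159.3, 158.6]
tcp_rot: [-3.137, -0.0, 1.177]
contact_force: [-0.6, -0.0, 0.8]
grip_width: 41.5
```

```bash
python3 - <<'E'
from h import *
st();gb(-213,-255.8,160)
E
```

```text
t 28.35 p [ 393.8 -159.3  158.6] rpy [-3.137 -0.     1.177] F [-0.6 -0.   0.8] w 41.5 q [-0.57  0.26  1.91 -0.    0.98 -0.17]
shift [ 0.0002  0.003  -0.0035] turn [-0.008  0.003  2.   ]
```

>>> {"method": "carry_out", "body": {
  "moves": [0,0,0,0,0,0.28,0.45,0,0,0,0,0,0.56,0.45,0,0,0,0,0,0.84,0.45,0,0,0,0,0,1,0.45,0,0,0,0,0,1,0.45,0,0,0,0,0,1,0.45,0,0,0,0,0,1,0.45,0,0,0,0,0,1,0.45]
}}

```text
time: 29.15
tool_pos: [393.9, -159.5, 158.6]
tcp_rot: [-3.138, 0.002, 0.654]
contact_force: [0.6, 0.0, 0.9]
grip_width: 41.4
```

>>> {"method": "carry_out", "body": {
  "moves": [0,0,0,0,0,0.28,0.45,0,0,0,0,0,0.56,0.45,0,0,0,0,0,0.84,0.45,0,0,0,0,0,1,0.45,0,0,0,0,0,1,0.45,0,0,0,0,0,1,0.45,0,0,0,0,0,1,0.45,0,0,0,0,0,1,0.45]
}}

```text
time: 29.95
tool_pos: [393.8, -159.5, 158.6]
tcp_rot: [-3.139, 0.003, 0.132]
contact_force: [0.4, 0.4, 0.3]
grip_width: 41.1
```

```bash
python3 - <<'E'
from h import *
st();gb(-213,-255.8,54); shot('wrist','w17')
E
```

```text
t 29.95 p [ 393.8 -159.5  158.6] rpy [-3.139e+00  3.000e-03  1.320e-01] F [0.4 0.4 0.3] w 41.1 q [-0.57  0.26  1.91 -0.    0.98  0.87]
shift [0.0035 0.0015 0.2616] turn [-0.005  0.007  0.005]
```

View pics/w17.png

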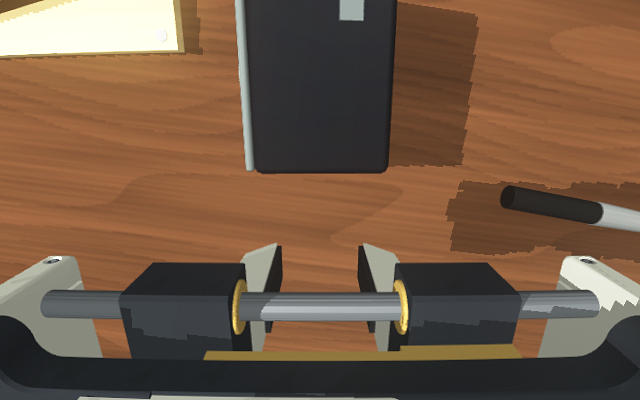

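>>> {"method": "carry_out", "body": {
  "moves": [0.003,0.001,0.1,0,0,0,0.45,0.003,0.001,0.2,0,0,0,0.45,0.003,0.001,0.25,0,0,0,0.45,0.003,0.001,0.26,0,0,0,0.45,0.03,0.001,0.262,0,0,0,0.45,0.06,0.001,0.262,0,0,0,0.45,0.08,0.001,0.262,0,0,0,0.45,0.1,0.001,0.262,0,0,0,0.45]
}}

```text
time: 30.8
tool_pos: [433.2, -154.3, 54.8]
tcp_rot: [-3.139, 0.005, 0.132]
contact_force: [-10.4, -1.2, 8.1]
grip_width: 40.9
```

```bash
python3 - <<'E'
from h import *
st();gb(-54,-255.8,54); shot('wrist','w18')
E
```

```text
t 30.8 p [ 433.2 -154.3   54.8] rpy [-3.139  0.005  0.132] F [-10.4  -1.2   8.1] w 40.9 q [-0.51  0.49  1.93 -0.    0.73  0.93]
shift [0.3009 0.002  0.0004] turn [-0.005  0.01   0.006]
```

View pics/w18.png

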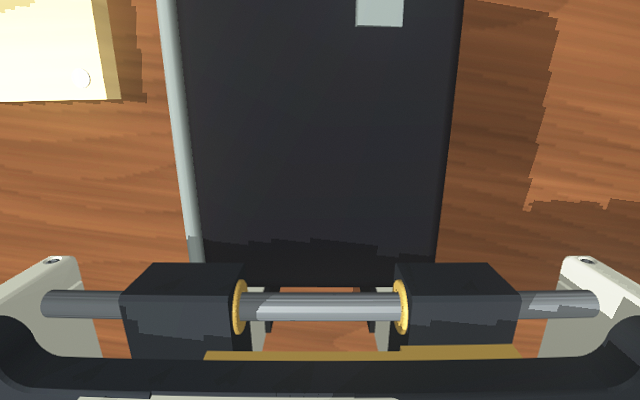

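>>> {"method": "carry_out", "body": {
  "moves": [0.035,0,0,0,0,0,0.45,0.075,0,0,0,0,0,0.45,0.115,0.001,0,0,0,0,0.45,0.155,0.001,0,0,0,0,0.45,0.195,0.001,0,0,0,0,0.45,0.235,0.002,0,0,0,0,0.45,0.275,0.002,0,0,0,0,0.45,0.3,0.002,0,0,0,0,0.45]
}}

```text
time: 31.65
tool_pos: [554.7, -139.0, 55.1]
tcp_rot: [-3.14, 0.003, 0.133]
contact_force: [-9.7, -0.4, 6.4]
grip_width: 41.6
```

```bash
python3 - <<'E'
from h import *
o=st();print(wb(o['tool_pos'])); shot('wrist','w19');shot('scene','s2')
E
```

```text
t 31.65 p [ 554.7 -139.    55.1] rpy [-3.14e+00  3.00e-03  1.33e-01] F [-9.7 -0.4  6.4] w 41.6 q [-0.38  0.64  1.61 -0.    0.9   1.06]
[ -51.83357416 -255.80525643]
```

View pics/w19.png

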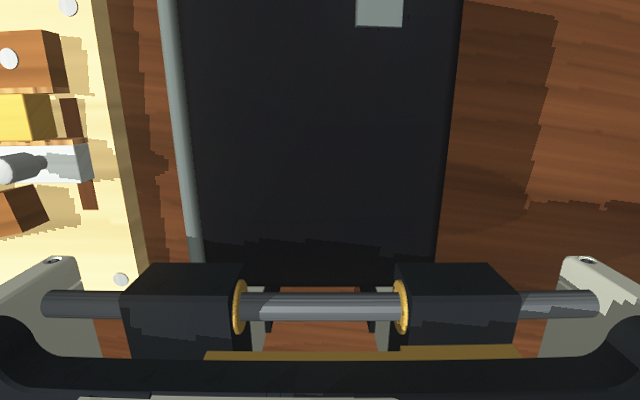

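View pics/s2.png

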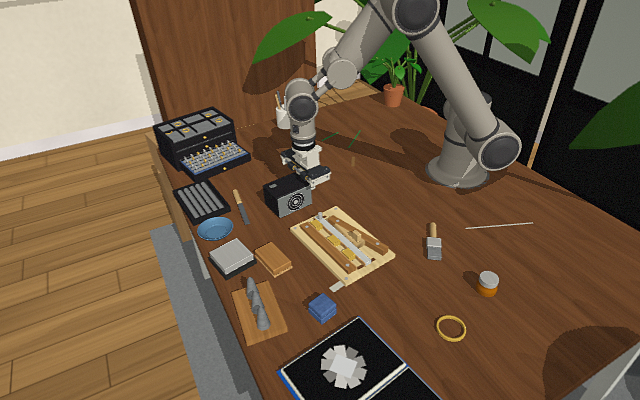

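```bash
python3 - <<'E'
from h import *
c=np.load('pics/w19.npy',allow_pickle=True).item()
for q in [(350,287),(310,285),(203,262),(437,262),(177,10),(462,10),(173,10),(158,0),(383,26),(383,0)]: print(q,wb(px2w(c,[q],85)).round(1))
E
```

```text
(350, 287) [[ -38.2 -268.6]]
(310, 285) [[ -37.4 -252.8]]
(203, 262) [[ -27.7 -211.7]]
(437, 262) [[ -27.2 -301.7]]
(177, 10) [[  58.5 -212.2]]
(462, 10) [[  58.9 -300. ]]
(173, 10) [[  58.5 -210.9]]
(158, 0) [[  61.4 -206.5]]
(383, 26) [[  54.  -275.8]]
(383, 0) [[  61.2 -275.4]]
```

```bash
python3 - <<'E'
from h import *
gb(24,-340,160,BA+np.pi/2)
E
```

```text
shift [ 0.1866  0.2103 -0.2621] turn [-1.000e-03 -0.000e+00 -2.992e+00]
```

>>> {"method": "carry_out", "body": {
  "moves": [-0.03,0,-0.02,0,0,0,0.45,-0.03,0,-0.13,0,0,0,0.45,-0.03,0,-0.25,0,0,-0.2,0.45,0.05,0.05,-0.27,0,0,-0.45,0.45,0.12,0.12,-0.27,0,0,-0.7,0.45,0.19,0.21,-0.27,0,0,-1,0.45,0.19,0.21,-0.27,0,0,-1,0.45,0.19,0.21,-0.27,0,0,-1,0.45]
}}

```text
time: 32.55
tool_pos: [641.3, -213.0, 163.0]
tcp_rot: [-3.14, 0.0, 0.654]
contact_force: [0.1, -0.0, 0.4]
grip_width: 41.3
```

>>> {"method": "carry_out", "body": {
  "moves": [0,0,0,0,0,-0.28,0.45,0,0,0,0,0,-0.56,0.45,0,0,0,0,0,-0.84,0.45,0,0,0,0,0,-1,0.45,0,0,0,0,0,-1,0.45,0,0,0,0,0,-1,0.45,0,0,0,0,0,-1,0.45,0,0,0,0,0,-1,0.45]
}}

```text
time: 33.35
tool_pos: [641.1, -212.8, 163.2]
tcp_rot: [-3.14, -0.001, 1.177]
contact_force: [0.0, -0.2, -0.5]
grip_width: 41.4
```

>>> {"method": "carry_out", "body": {
  "moves": [0,0,0,0,0,-0.28,0.45,0,0,0,0,0,-0.56,0.45,0,0,0,0,0,-0.84,0.45,0,0,0,0,0,-1,0.45,0,0,0,0,0,-1,0.45,0,0,0,0,0,-1,0.45,0,0,0,0,0,-1,0.45,0,0,0,0,0,-1,0.45]
}}

```text
time: 34.15
tool_pos: [641.1, -212.8, 163.2]
tcp_rot: [-3.141, -0.001, 1.699]
contact_force: [0.1, 0.3, -0.3]
grip_width: 41.4
```

```bash
python3 - <<'E'
from h import *
o=st();print(wb(o['tool_pos']));gb(24,-340,54,BA+np.pi/2); shot('wrist','w20'); shot('top','top5')
E
```

```text
t 34.15 p [ 641.1 -212.8  163.2] rpy [-3.141e+00 -1.000e-03  1.699e+00] F [ 0.1  0.3 -0.3] w 41.4 q [-0.43  0.68  1.17  0.    1.29 -0.56]
[  24.28738476 -340.16471237]
shift [ 1.000e-04 -5.000e-04  2.731e-01] turn [-0.001 -0.002 -0.002]
```

View pics/w20.png

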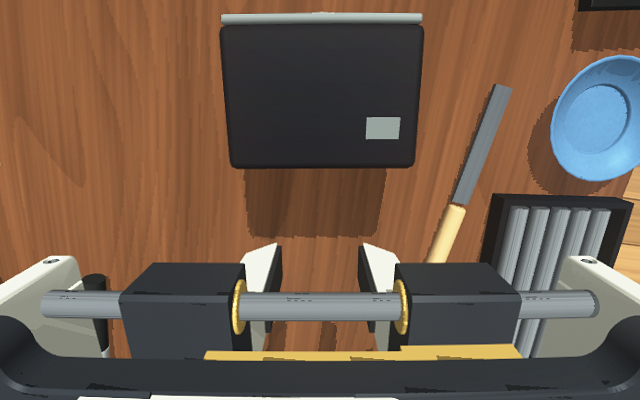

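View pics/top5.png

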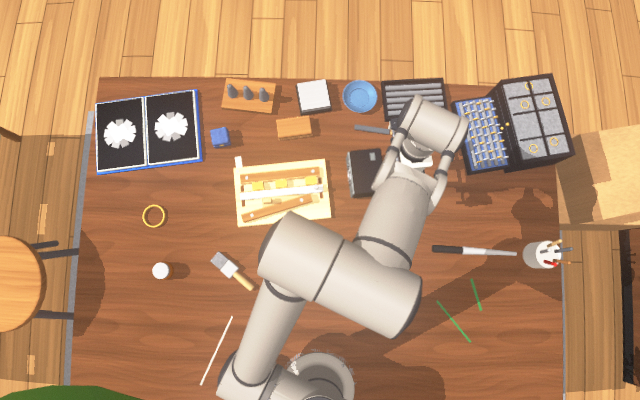

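```bash
python3 - <<'E'
from h import *
c=np.load('pics/w20.npy',allow_pickle=True).item()
ext(c,[(220.5,23),(424,25),(415,166.5),(231,167.5)])
E
```

```text
[[564.3, -92.4], [688.5, -77.4], [701.4, -164.7], [575.7, -181.8]] [125.1  88.2 126.9  90.1]
ext centre [ 632.5 -129.1] yaw 7.5 board [  26.5 -256. ] rel yaw 0.1
```

```bash
python3 - <<'E'
from h import *
grid('top5b','pics/top5_raw.png',(310,135,420,215),7)
E
```

```text
(no output)
```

View pics/top5b.png

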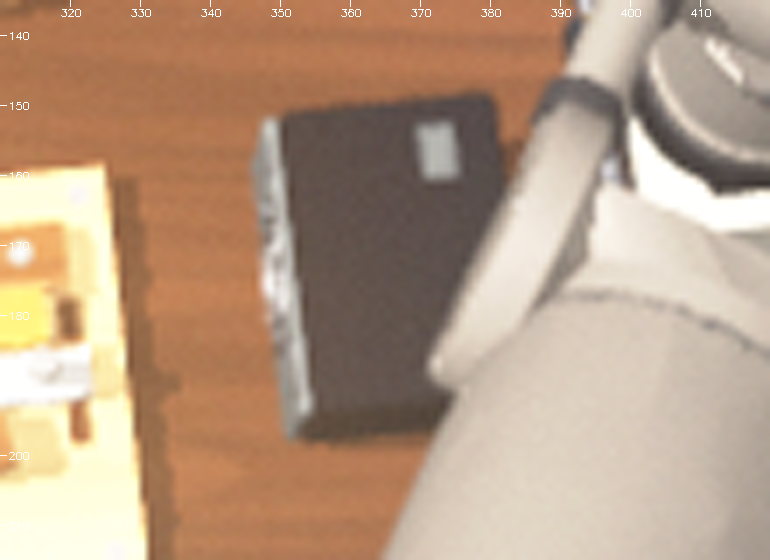

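```bash
python3 - <<'E'
from h import *
c=np.load('pics/top5.npy',allow_pickle=True).item()
P=px2w(c,[(233.4,167.5),(324.8,158.7),(331,217.7),(238,227)],14); print('board frame in top', wb(P).mean(0))
a=wb(px2w(c,[(349,152),(354.3,193.5)],85)); print(a, a.mean(0))
a=wb(px2w(c,[(346,160),(351.5,197.5)],4)); print(a)
E
```

```text
board frame in top [-0.42819408 -0.49875074]
[[  85.44739891 -209.46040664]
 [ -37.51977368 -210.32974984]] [  23.96381261 -209.89507824]
[[  82.06328534 -206.29925553]
 [ -36.10308852 -209.49806731]]
```

>>> {"method": "carry_out", "body": {
  "moves": [0,0,0.1,0,0,0,0.45,0,0,0.2,0,0,0,0.45,0,0,0.26,0,0,0,0.45,0,0,0.272,0,0,0,0.45,0.03,0,0.272,0,0,0,0.45,0.06,0,0.272,0,0,0,0.45,0.09,0,0.272,0,0,0,0.45,0.12,0,0.272,0,0,0,0.45]
}}

```text
time: 35.05
tool_pos: [635.8, -164.8, 56.4]
tcp_rot: [3.139, 0.002, 1.7]
contact_force: [-0.7, -5.9, 1.2]
grip_width: 41.3
```

```bash
python3 - <<'E'
from h import *
o=st();print(wb(o['tool_pos']));gb(24,-255,54,BA+np.pi/2); shot('wrist','w21')
E
```

```text
t 35.05 p [ 635.8 -164.8   56.4] rpy [3.139e+00 2.000e-03 1.700e+00] F [-0.7 -5.9  1.2] w 41.3 q [-0.37  0.76  1.35 -0.    1.03 -0.5 ]
[  25.20019328 -291.9209312 ]
shift [ 0.0923 -0.003   0.0058] turn [0.005 0.003 0.   ]
```

View pics/w21.png

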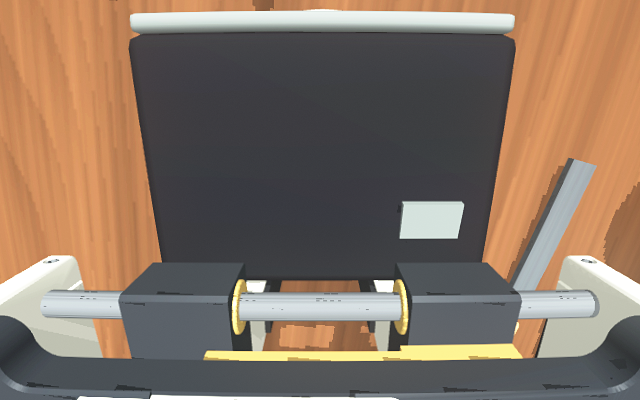

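>>> {"method": "carry_out", "body": {
  "moves": [0.025,-0.002,0,0,0,0,0.45,0.04,-0.004,0,0,0,0,0.45,0.055,-0.005,0,0,0,0,0.45,0.07,-0.006,0,0,0,0,0.45,0.08,-0.006,0,0,0,0,0.45,0.085,-0.006,0,0,0,0,0.45,0.09,-0.006,0,0,0,0,0.45,0.092,-0.006,0,0,0,0,0.45]
}}

```text
time: 35.9
tool_pos: [629.1, -127.3, 57.5]
tcp_rot: [3.138, 0.002, 1.701]
contact_force: [0.4, -5.9, 3.2]
grip_width: 41.2
```

```bash
python3 - <<'E'
from h import *
o=st();print(wb(o['tool_pos']));gb(24,-250,54,BA+np.pi/2); shot('wrist','w22');shot('top','top6')
grid('top6b','pics/top6_raw.png',(290,135,400,215),7)
E
```

```text
t 35.9 p [ 629.1 -127.3   57.5] rpy [3.138e+00 2.000e-03 1.701e+00] F [ 0.4 -5.9  3.2] w 41.2 q [-0.32  0.73  1.4  -0.    1.01 -0.45]
[  23.36941805 -253.84066539]
shift [0.0096 0.0016 0.0087] turn [0.008 0.004 0.002]
```

View pics/w22.png

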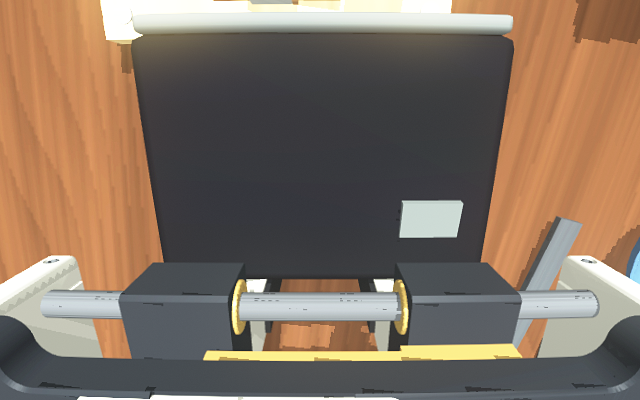

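View pics/top6b.png

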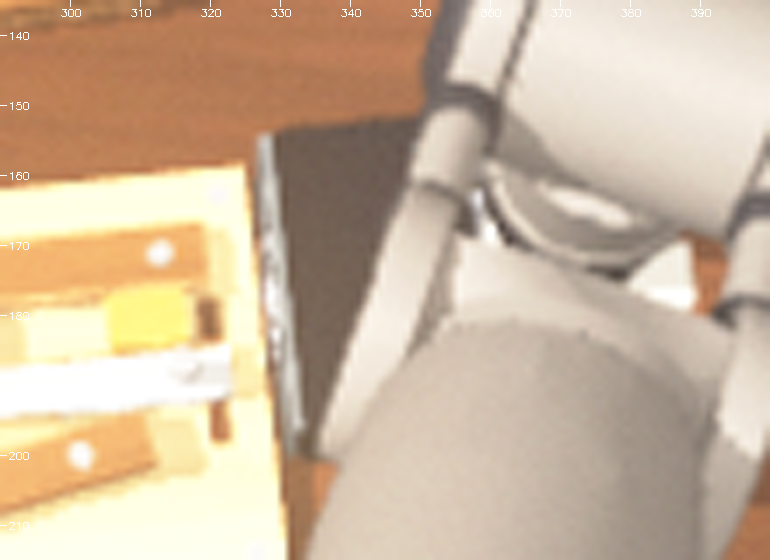

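>>> {"method": "carry_out", "body": {
  "moves": [0.009,0,0.006,0,0,0,0.45,0.011,0,0.006,0,0,0,0.45,0.013,0,0.006,0,0,0,0.45,0.015,0,0.006,0,0,0,0.45,0.016,0,0.006,0,0,0,0.45,0.016,0,0.006,0,0,0,0.45,0.016,0,0.006,0,0,0,0.45,0.016,0,0.006,0,0,0,0.45]
}}

```text
time: 36.8
tool_pos: [629.3, -122.7, 56.8]
tcp_rot: [3.135, 0.006, 1.701]
contact_force: [1.0, -8.7, 4.2]
grip_width: 41.4
```

```bash
python3 - <<'E'
from h import *
o=st();print(wb(o['tool_pos']))
E
```

```text
t 36.8 p [ 629.3 -122.7   56.8] rpy [3.135 0.006 1.701] F [ 1.  -8.7  4.2] w 41.4 q [-0.31  0.73  1.4  -0.    1.   -0.44]
[  24.22705472 -249.33050045]
```

>>> {"method": "carry_out", "body": {
  "moves": [0.006,0,0,0,0,0,0.45,0.008,0,0,0,0,0,0.45,0.009,0,0,0,0,0,0.45,0.009,0,0,0,0,0,0.45,0.009,0,0,0,0,0,0.45,0.009,0,0,0,0,0,0.45,0.009,0,0,0,0,0,0.45,0.009,0,0,0,0,0,0.45]
}}

```text
time: 37.6
tool_pos: [629.3, -122.1, 57.9]
tcp_rot: [3.133, 0.01, 1.701]
contact_force: [0.2, -12.1, 1.9]
grip_width: 41.8
```

```bash
python3 - <<'E'
from h import *
o=st();print(wb(o['tool_pos']))
E
```

```text
t 37.6 p [ 629.3 -122.1   57.9] rpy [3.133 0.01  1.701] F [  0.2 -12.1   1.9] w 41.8 q [-0.31  0.73  1.41 -0.01  1.   -0.43]
[  24.25652576 -248.66213929]
```

>>> {"method": "carry_out", "body": {
  "moves": [-0.02,0,0,0,0,0,0.45,-0.05,0,0,0,0,0,0.45,-0.07,0,-0.1,0,0,0,0.45,-0.07,0,-0.2,0,0,0,0.45,-0.1,0,-0.3,0,0,0,0.45,-0.16,0,-0.4,0,0,0,0.45,-0.22,0,-0.45,0,0,0,0.45,-0.28,0,-0.45,0,0,0,0.45]
}}

```text
time: 38.4
tool_pos: [643.4, -232.7, 243.9]
tcp_rot: [3.127, 0.014, 1.701]
contact_force: [0.7, 0.4, -0.2]
grip_width: 41.2
```

```bash
python3 - <<'E'
from h import *
o=st();shot('wrist','w23');shot('top','top7')
grid('top7b','pics/top7_raw.png',(225,140,385,235),5)
E
```

```text
t 38.4 p [ 643.4 -232.7  243.9] rpy [3.127 0.014 1.701] F [ 0.7  0.4 -0.2] w 41.2 q [-0.46  0.64  1.04 -0.    1.45 -0.59]
```

View pics/w23.png

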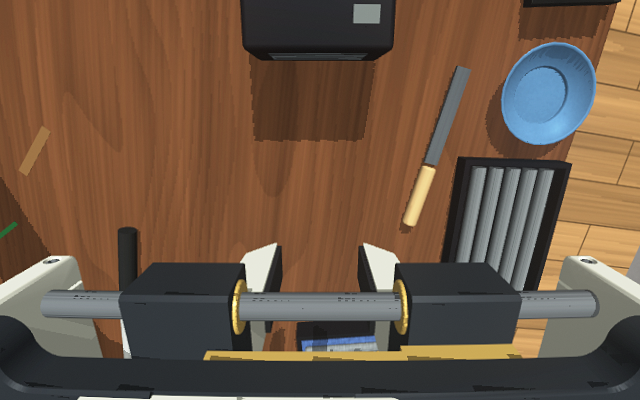

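View pics/top7b.png

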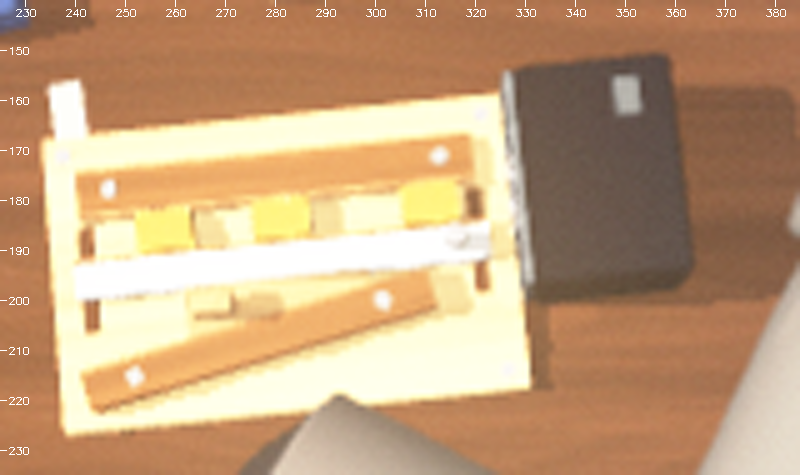

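```bash
python3 - <<'E'
from h import *
c=np.load('pics/top7.npy',allow_pickle=True).item()
ext(c,[(331.5,196.5),(326.3,154),(358.7,151.3),(363.8,193.3)])
P=px2w(c,[(233.4,167.5),(324.8,158.9),(331,217.7),(238,227)],14); print(wb(P))
for q in [[(252,182),(263.5,181),(264,189),(252,190.5)],[(275,180),(286.5,179),(287,187),(275.5,188)],[(305,177),(316.5,176),(317.5,184),(305.5,185)]]:print(wb(px2w(c,q,32)).mean(0))
a=cv2.imread('pics/top0.png').astype(int);b=cv2.imread('pics/top7_raw.png').astype(int)
d=np.clip(abs(a-b).sum(2)/2,0,255).astype(np.uint8); cv2.imwrite('pics/diff.png',d)
E
```

```text
[[552.7, -27.0], [677.0, -9.5], [687.8, -103.5], [564.4, -119.2]] [125.6  94.6 124.5  92.9]
ext centre [620.5 -64.8] yaw 7.36 board [  22.9 -190.8] rel yaw -0.04
[[  91.68847596  139.87784   ]
 [  89.65746754 -141.01748648]
 [ -92.12508995 -140.19740979]
 [ -91.56031303  139.40942455]]
[24.11586905 67.64539092]
[23.42549751 -1.78798869]
[ 23.28144286 -92.28022503]
```

View pics/diff.png

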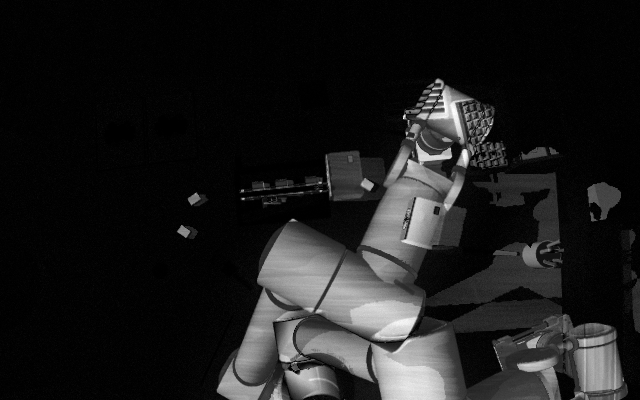

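```bash
python3 - <<'E'
from h import *
shot('scene','s3'); grid('s3b','pics/s3_raw.png',(250,150,410,290),5,20)
E
```

```text
(no output)
```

View pics/s3b.png

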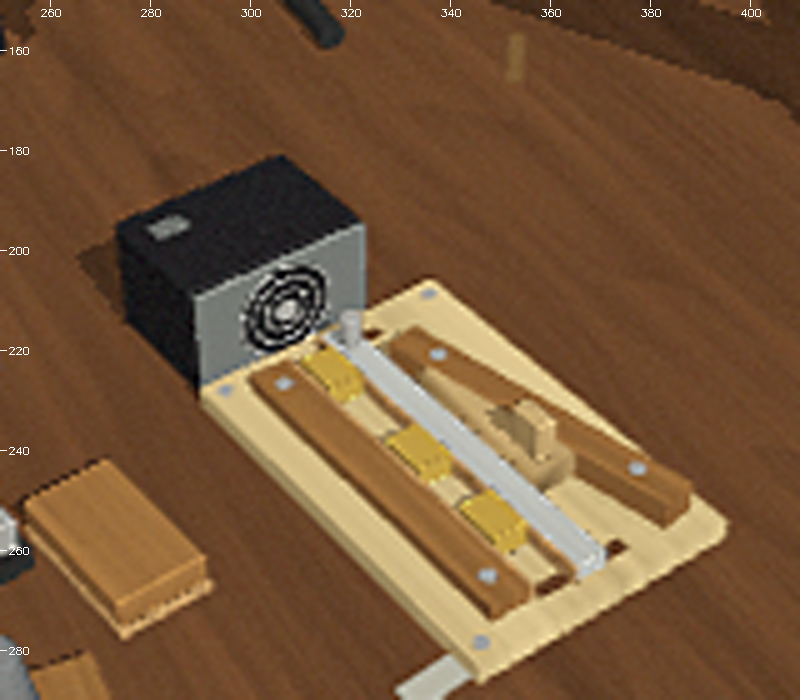

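```bash
python3 -c "
from plant import *
print(close_job())"
```

```text
the job is handed in; nothing more can be done
None
```

I did the whole job as asked and handed it in at about 38.5 s. I backed the wedge off to its stop and drew the bar back to its stop. The three brass blanks on the table went flat into the gap, long side along the fence, and I drove the wedge in to about 63.5 mm with 19.5 N. There was no fourth blank in any picture. I then pushed the extractor to the board's right-hand end in three pushes (back, near side, back).

**Blanks:** the last top and wrist pictures put their centres at board x of about 24 mm, tight between bar and fence, at y of about +68, -2 and -91 mm. The right-hand blank was set down at y = -70 mm. It had moved about 20 mm before clamping, most likely from the announced knock, but it lies square and within the 100 mm limit.

**Clamping:** I did not measure how hard the bar holds the blanks. It is inferred from the wedge push and its position.

**Extractor:** it touches the board end, where the push force rose to 12 N. It is square to within about 0.1° by the top camera, and the grille is centred at board x of about 23 mm by that picture, against 24 mm wanted. Other views during the approach gave 24 to 26.5 mm, so allow 1 to 2 mm either way.

**Other things on the table:** comparing the first and last top pictures shows none of the others moved, as far as the arm and its shadow leave the table visible. At hand-in the arm was clear of everything.

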